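# Empty the cut-off machine's catch tray into the tote

### The job

Empty the catch tray of the green cut-off machine: draw it by its black pull straight out onto the bench until it is clear of the machine, and let go. Then take it by the orange grip on its side and tip it low over the yellow tote, so that all three finished aluminium blocks slide off the open lip into the tote without a long drop. Leave the tote where it stands and the other things on the bench alone, and slide the empty tray back into the machine until it is fully home.

Things in the scene. Friction and masses are not known exactly. Their poses are not given: they have to be found in the camera images.
- cutoff_machine: fixed green and grey bench cut-off machine with a yellow blade guard, 250 deep x 218 wide x 252 high. Origin on the bench under the middle of its base; x to its back (away from the robot), y to its left, z up. Base front at x = -125. Low deck (top 58 high) over the tray bay; the tall housing begins at x = +20, its chute at x = -68 (80 high there).
- catch_tray: stainless catch tray, 125 deep (x) x 180 wide (y), 0.22 kg, floor 3 thick. Origin in the middle of its underside; x to the back, y to its left. Front and back walls 26 high; left end (y = +90) is an open lip flush with the floor; side grip at the right end (y = -90). Fully home its origin lies at machine x = -62.5, y = 0; as found it is within 6 of that, turned as the machine.
- bay_mouth (a point): middle of the tray bay's mouth on the bench, at machine (-125, 0, 0); axes as the machine's. The bay is a straight tunnel, 194 wide (7 play each side of the tray), 52 high, without a floor (the tray slides on the bench), back to a stop 125 behind the mouth. Flared guides stand at both sides of the mouth and reach 24 forward of it, out to y = +-112.
- tray_pull (a point): middle of the black pull on the tray front, at tray (-84, 0, 18): an upright stem 14 wide (along y), 36 long (x -65 to -101), z from 6 to 30, with a stop 24 wide at its front end. For drawing and pushing, not for carrying. Axes as the tray's.
- tray_grip (a point): middle of the orange side grip at the tray's right end, at tray (0, -85, 34): a flat upright bar 10 thick (y from -90 to -80), 84 long along x, its top 46 above the tray's underside, its inner face upright down to 10. Hidden inside the bay while the tray is home. Axes as the tray's.
- tray_lip (a point): middle of the open pouring lip at the tray's left end, at tray (0, 90, 3), on the floor's upper side; the lip is 119 wide between the walls. Axes as the tray's.
- tote: yellow plastic tote, loose, 0.9 kg, 200 (x) x 170 (y) outside (208 x 178 over the rim), 70 high, walls 4 thick, floor 10 thick, open on top. Origin in the middle of its underside. Stands left of the machine's front.
- block_0: finished aluminium clamp block, 30 (x) x 62 (y) x 22 (z), about 70 g, with two bores down through it; origin at its centre. Lies loose and flat in the tray at the start, at least 30 clear of the side grip
- block_1: finished aluminium clamp block, 30 (x) x 62 (y) x 22 (z), about 70 g, with two bores down through it; origin at its centre. Lies loose and flat in the tray at the start, at least 30 clear of the side grip
- block_2: finished aluminium clamp block, 30 (x) x 62 (y) x 22 (z), about 70 g, with two bores down through it; origin at its centre. Lies loose and flat in the tray at the start, at least 30 clear of the side grip
- pliers: combination pliers with red handles, 182x75x14, lying on the bench right of the machine; bystander, loose, about 0.1 to 0.2 kg, origin in the middle of its underside
- wrench: bright combination spanner, 149x28x6, lying right of the machine; bystander, loose, about 0.1 to 0.2 kg, origin in the middle of its underside
- screwdriver: red-handled screwdriver, 211x25x29, lying along the bench's front edge; bystander, loose, about 0.1 to 0.2 kg, origin in the middle of its underside
There are look-alikes about, which are no part of the job. What is shaped like the block_0 but red is not meant.

How it is judged (in metres and radians):
On the way, in this order (a step that is already met when the one before it is completed fails the run):
1. the tray stands flat on the bench, clear in front of the machine, and the fingers have let go of it (x of catch_tray in the frame of cutoff_machine below -0.192 m and height (world z) of catch_tray below 0.008 m and angle between catch_tray's own z axis and vertical below 0.06 rad and contact force between the fingers and catch_tray below 0.3 N), for 0.2 s.
2. the tray is tipped by more than 20 degrees with its lip over the tote (angle between catch_tray's own z axis and vertical above 0.35 rad and horizontal distance between tray_lip and tote below 0.12 m), for 0.1 s.
3. all three blocks lie in the tote (x of block_0 in the frame of tote between -0.097 and 0.097 m and y of block_0 in the frame of tote between -0.082 and 0.082 m and z of block_0 in the frame of tote between 0.008 and 0.066 m and x of block_1 in the frame of tote between -0.097 and 0.097 m and y of block_1 in the frame of tote between -0.082 and 0.082 m and z of block_1 in the frame of tote between 0.008 and 0.066 m and x of block_2 in the frame of tote between -0.097 and 0.097 m and y of block_2 in the frame of tote between -0.082 and 0.082 m and z of block_2 in the frame of tote between 0.008 and 0.066 m), for 0.2 s.
At the end, for the whole second after the job is handed in: All three blocks lie at rest inside the upright tote (below its rim), the tote stands within 40 mm of where it stood, and the empty tray is back in the bay, flat on the bench, within 8 mm of its back stop, let go (all of step 3 and angle between tote's own z axis and vertical below 0.06 rad and distance of tote from where it was at the start of the episode below 0.04 m and x of catch_tray in the frame of cutoff_machine above -0.0705 m and y of catch_tray in the frame of cutoff_machine between -0.012 and 0.012 m and height (world z) of catch_tray below 0.006 m and angle between catch_tray's own z axis and vertical below 0.04 rad and angle between the x axis of catch_tray and the x axis of cutoff_machine, either way round below 0.08 rad and contact force between the fingers and catch_tray below 0.1 N and linear speed of catch_tray below 0.02 m/s and linear speed of each of block_0, block_1, block_2 below 0.03 m/s); the robot touches nothing.
It fails at once if a bystander (pliers, spanner, screwdriver) is shifted by more than 30 mm (distance of any of pliers, wrench, screwdriver from where it was at the start of the episode above 0.03 m).
It fails at once if the tote is shoved by more than 60 mm or tipped (distance of tote from where it was at the start of the episode above 0.06 m or angle between tote's own z axis and vertical above 0.3 rad).
It fails at once if a block is dropped or thrown (faster than 2.2 m/s, a fall of some 25 cm) (linear speed of any of block_0, block_1, block_2 above 2.2 m/s).
It also fails if it takes over 72 s, if anything falls off the work surface, if the arm or the gripper's body presses on something with over 40 N, if the wrist force passes 120 N, or if a joint passes its speed limit or range.

### The arm

A 6-joint arm with a two-finger parallel gripper is mounted at the origin on a cart in front of the work surface, level with it; the furniture and walls round the work are solid. World frame = base frame: x ahead of the robot, y to its left, z up, the work surface at z = 0. Lengths are in mm, angles in rad, forces in N, time in s.
With the tool pointing down it reaches from about 325 to 775 mm from the base axis. Payload 5.5 kg.
Tool frame: the origin (TCP) lies on the centre line of the jaws, within the pads' length; the fingertips stand 17 mm ahead of it and the grasp point (between the pads) lies 2 mm behind it; z points along the fingers, y is the line along which they close (so a half turn about z gives the same grasp; the last joint's range is limited). The gripper opens to 88 mm and grips with 3 to 60 N. Pads are 20 mm wide; open, the fingers measure 115 mm over their backs; the gripper's body (75 mm by 178 mm) begins 61 mm behind the grasp point.
Start: joints at [1.141, 0.091, 1.231, -0, 1.82, -0.057], TCP at [218.54, 558.799, 239.631] pointing down, gripper open.
Joint ranges: [-2.87, 2.87], [-0.86, 2.18], [0.17, 2.46], [-1.51, 4.65], [0.06, 2.69], [-2.65, 2.65]. Speed limits (rad/s): [2.57, 2.57, 3.01, 3.14, 3.14, 3.14].

### API

Orientations are given as a 3x3 rotation matrix whose columns are the frame's x, y, z axes.
In Python, from workcell import manip gives the robot as it stands.
- The arm moves only by the tool jog_arm, never from a script. Its argument "targets" is a list of rows, each a list of 3 entries, a list of its own where there are three numbers: the opening, from 0 (shut) to 1 (fully open), then the shift along the tool's x, y, z each as a share of 0.05 m, from -1 to 1, then the turn about the tool's z as a share of 0.08 rad, from -1 to 1. A call has 1 to 5 rows; each row shifts and turns the commanded pose from where the row before left it, along the tool's axes as they then stand; what a row does not reach is not made up. A row lasts 1/8 s, in which the tool goes at most 62.5 mm and 10.7 degrees, less where a joint would pass 70% of its speed; a pose out of reach is approached as far as the arm can. A call with a number of a shift or a turn outside -1 to 1 is refused whole. A call with a gripper value outside its range is refused whole. The fingers move at their own pace and stop on an object; the grip force is fixed at half the most. Time passes only in rows, so rows that do not move let the fingers close. It gives the time, the measured TCP pose, the force, the opening and the grip force at its end, in the units of the state.
- manip.get_obs(): the state, without advancing time (a new reading comes with each control period).
- manip.read_camera(name): name is "scene" or "top" or "wrist"; returns a dict with "pixels" (400x640x3 uint8, blue, green, red), "z_map" (400x640 float32, mm along the optical axis (not along the pixel's ray), 0 where there is no reading), "mtx" (3x3 intrinsics, pixels), "world_from_camera" (4x4, takes a point from camera to world coordinates); the wrist camera has in their place "T_tool_cam" (4x4, takes a point from camera to tool coordinates, whose origin is the TCP and whose axes are the flange's). Camera axes: x right, y down, z forward; pixel columns grow to the right and rows downward; lengths in mm; the calibration is good to about 2 mm. A picture is of the moment at which its call begins: read the wrist's pose just before it.
- manip.close_job(): hands the job in; it is judged then, once.
The state is a dict: "clock": time; "qpos": joint angles; "qd": joint speeds; "joint_efforts": joint torques, N m; "position": TCP position; "orientation": TCP orientation; "wrist_force": force on the tool from outside, world axes, zero at the start; "ft_torque": the same for the moment, N m; "opening": opening from 0.0 (shut) to 1.0 (fully open); "grasp_force": force on a finger pad.
Only numpy, scipy, OpenCV 4.12 (cv2) and the standard library are available. Lean on these libraries where they do the work, as an engineer would, in place of code of your own. Each camera call takes 0.05 s, during which the arm holds its last target. There are 200 camera calls.

## Working session

There is one attempt and no reset: what is moved stays moved. The work goes in short steps, Python scripts to look and compute and a tool call to move; the robot and the scene stay as the last step left them, time stands still between calls to the robot, and variables do not carry over. Pictures are saved under pics/ and viewed, at most 10 in all, crops included, and the job is handed in when it is done.

Besides the shell and the picture viewer there is one more tool, called after "Call:" in YAML: its name, and indented under it one key for each argument. jog_arm: Moves the arm, as the interface text tells. Its arguments: {"type":"object","properties":{"targets":{"type":"array"}},"required":["targets"]}

```bash
ls; mkdir -p pics
cat > h.py <<'E'
import numpy as np, cv2
from workcell import manip
def cam(n):
    o=manip.get_obs(); c=manip.read_camera(n)
    if 'world_from_camera' in c: T=np.array(c['world_from_camera'])
    else:
        W=np.eye(4); W[:3,:3]=np.array(o['orientation']); W[:3,3]=o['position']; T=W@np.array(c['T_tool_cam'])
    return c['pixels'],c['z_map'],np.array(c['mtx']),T
def pt(z,K,T,u,v):
    zz=z[v,u]; p=np.linalg.inv(K)@[u,v,1]*zz
    return (T@np.r_[p,1])[:3]
def cloud(z,K,T):
    v,u=np.mgrid[:z.shape[0],:z.shape[1]]
    P=np.stack([(u-K[0,2])/K[0,0]*z,(v-K[1,2])/K[1,1]*z,z],-1)
    W=P@T[:3,:3].T+T[:3,3]; W[z==0]=np.nan; return W
E
python3 - <<'E'
from h import *
for n in ('scene','top','wrist'):
    p,z,K,T=cam(n); cv2.imwrite(f'pics/{n}0.png',p); np.savez(f'{n}0.npz',p=p,z=z,K=K,T=T); print(n,K.round(1).tolist(),T.round(3).tolist())
o=manip.get_obs(); print(o)
E
```

```text
pics
scene [[520.4, 0.0, 309.2], [0.0, 520.4, 196.8], [0.0, 0.0, 1.0]] [[0.847, -0.346, 0.404, 34.961], [-0.532, -0.535, 0.657, -703.587], [-0.011, -0.771, -0.637, 897.317], [0.0, 0.0, 0.0, 1.0]]
top [[402.8, 0.0, 325.3], [0.0, 402.8, 195.1], [0.0, 0.0, 1.0]] [[-0.006, -0.981, 0.196, 387.359], [-1.0, 0.005, -0.002, 178.734], [0.001, -0.196, -0.981, 946.878], [0.0, 0.0, 0.0, 1.0]]
wrist [[325.5, 0.0, 318.5], [0.0, 325.5, 199.7], [0.0, 0.0, 1.0]] [[0.364, 0.898, 0.249, 151.896], [0.931, -0.35, -0.098, 585.875], [-0.001, 0.268, -0.963, 383.036], [0.0, 0.0, 0.0, 1.0]]
{'clock': 0.15, 'qpos': array([ 1.14127982e+00,  9.16940690e-02,  1.23158697e+00, -1.18245598e-05,
        1.81982148e+00, -5.66897143e-02]), 'qd': array([ 6.92835707e-05, -3.56224867e-04, -2.26231670e-03,  2.89120179e-04,
        2.80787812e-03,  8.43955437e-04]), 'joint_efforts': array([ 1.64894682e-03, -4.47042418e+01, -4.06907845e+01,  6.99683768e-02,
        2.74474290e-02, -8.04381875e-05]), 'position': array([218.46535229, 558.59811712, 238.77432838]), 'orientation': array([[-9.31300330e-01,  3.64251715e-01, -6.18333631e-04],
       [ 3.64252233e-01,  9.31299315e-01, -1.37748653e-03],
       [ 7.41018568e-05, -1.50808306e-03, -9.99998860e-01]]), 'wrist_force': array([0.55727696, 0.84080733, 0.53766851]), 'ft_torque': array([-0.00565258, -0.00537191,  0.00894892]), 'grasp_force': 0.0, 'opening': 1.0031536490881916}
```

View pics/scene0.png

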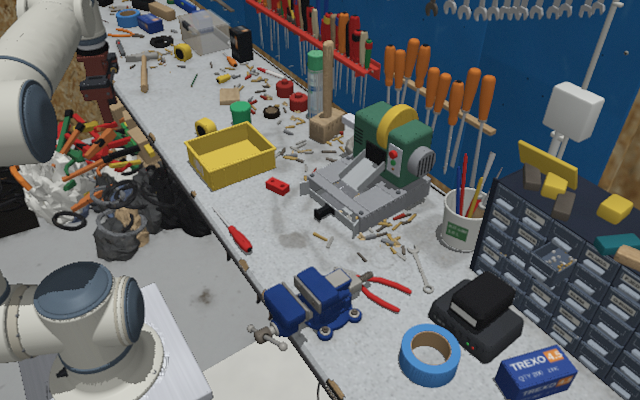

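View pics/top0.png

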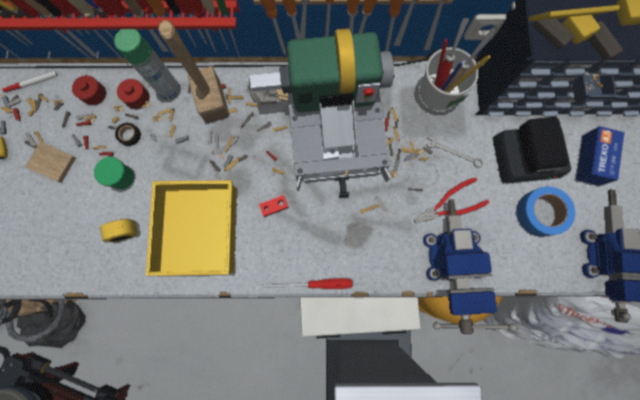

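Run:
```python
from h import *
d=np.load('top0.npz'); W=cloud(d['z'],d['K'],d['T']); s=np.load('scene0.npz'); V=cloud(s['z'],s['K'],s['T'])
a=cv2.resize(d['p'][120:300,230:430],None,fx=4,fy=3.3,interpolation=cv2.INTER_CUBIC)
cv2.imwrite('pics/c1.png',cv2.resize(d['p'][130:240,270:420],None,fx=5,fy=5,interpolation=cv2.INTER_CUBIC))
cv2.imwrite('pics/c2.png',cv2.resize(s['p'][140:240,270:430],None,fx=5,fy=5,interpolation=cv2.INTER_CUBIC))
# deck plane: points z 50..64 in x range, near machine
for n,Q in (('top',W),('scene',V)):
    m=(abs(Q[...,2]-58)<4)&(Q[...,1]>0)&(Q[...,1]<260)&(Q[...,0]>400)&(Q[...,0]<750)
    P=Q[m][:,:2].astype(np.float32); print(n,len(P),np.median(Q[m][:,2]),cv2.minAreaRect(P),P.min(0),P.max(0))
    # tote: yellow
    p=(d if n=='top' else s)['p']; hsv=cv2.cvtColor(p,cv2.COLOR_BGR2HSV)
    y=(hsv[...,0]>20)&(hsv[...,0]<35)&(hsv[...,1]>140)&(Q[...,1]>300)&(Q[...,1]<620)&(Q[...,0]>250)&(Q[...,0]<600)&(Q[...,2]>63)&(Q[...,2]<80)
    P=Q[y]; P=P[P[:,1]<600]; print('tote',len(P),np.median(P[:,2]),cv2.minAreaRect(P[:,:2].astype(np.float32)),P.min(0),P.max(0))
    r=((hsv[...,0]<6)|(hsv[...,0]>174))&(hsv[...,1]>160)&(Q[...,2]<60)&(Q[...,2]>3)&(Q[...,0]>150)&(Q[...,0]<550)&(Q[...,1]<400)&(Q[...,1]>-200)
    k,l,st,c=cv2.connectedComponentsWithStats(r.astype(np.uint8))
    for i in range(1,k):
        if st[i,4]>25: q=Q[l==i]; print('red',st[i],q.min(0).round(),q.max(0).round())
for u,v in ((344,187),(344,194),(344,181)): print(u,v,pt(d['z'],d['K'],d['T'],u,v))
for u,v in ((322,211),(327,208),(320,215),(316,210)): print(u,v,pt(s['z'],s['K'],s['T'],u,v))
```

```text
top 3612 58.8573343596907 ((689.1672973632812, 144.52828979492188), (140.13705444335938, 218.65548706054688), 5.033120155334473) [610.18494   30.665194] [749.93805 258.68573]
tote 1211 70.40709760131574 ((494.10321044921875, 473.1304016113281), (205.2354278564453, 177.3839569091797), 0.3283878266811371) [391.74008225 384.0053671   63.07176497] [596.7197796  562.2416772   75.38152706]
red [261 204  26  11 145] [527. 269.  19.] [550. 327.  29.]
red [456 204  29  10  81] [ 529. -196.    9.] [ 550. -130.   19.]
red [309 279  43   9 308] [362. 121.  16.] [379. 215.  32.]
scene 1788 58.063033917779535 ((689.426025390625, 143.8944091796875), (140.5204620361328, 221.66754150390625), 5.541540145874023) [610.8189    27.463892] [749.8527  259.90167]
tote 642 68.43880919949822 ((494.4438171386719, 473.26605224609375), (209.65090942382812, 185.04722595214844), 0.36576777696609497) [389.38133184 380.19257976  63.00370774] [598.74602702 566.25684071  75.09804035]
red [266 178  18  17 166] [525. 263.   3.] [550. 329.  26.]
red [228 226  24  26 240] [357. 116.   8.] [378. 215.  32.]
red [362 285  31  26 175] [ 525. -200.    4.] [ 549. -114.   17.]
344 187 [589.10303281 133.30112164  30.60144021]
344 194 [571.82071208 133.70292486  33.80962052]
344 181 [603.22727427 133.1387459   31.56025362]
322 211 [584.89884412 128.71034214  26.89367749]
327 208 [602.35650765 132.00115119  26.40936465]
320 215 [575.01447477 122.821696    22.4487041 ]
316 210 [572.18538814 137.12490416  30.11212143]
```

View pics/c1.png

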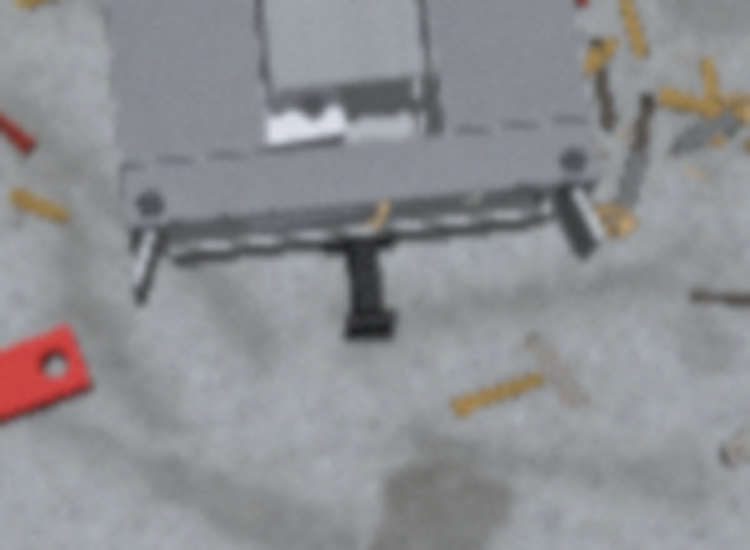

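View pics/c2.png

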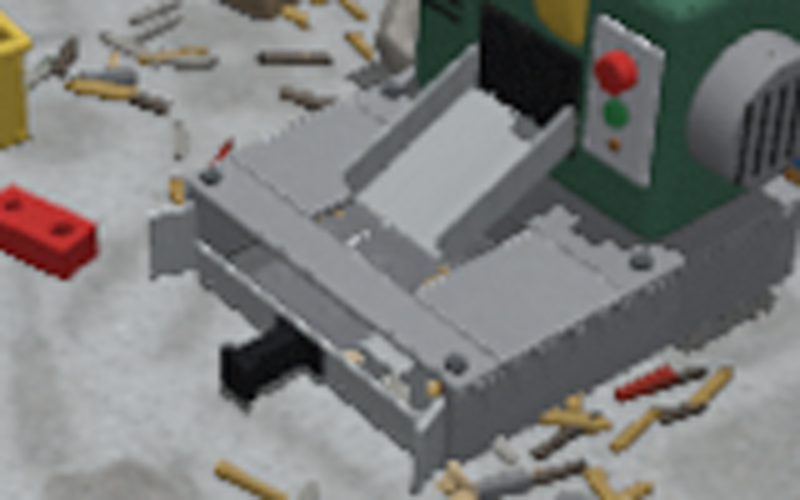

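Call:
jog_arm:
  targets:
    - [0.45, [0, 0, 0], -1]
    - [0.45, [0, 0, 0], -1]
    - [0.45, [0, 0, 0], -1]
    - [0.45, [0, 0, 0], -1]
    - [0.45, [0, 0, 0], -1]

```text
clock: 0.78
position: [218.5, 558.7, 239.1]
orientation: [[-1.0, -0.03, -0.0], [-0.03, 1.0, -0.001], [0.0, -0.001, -1.0]]
wrist_force: [0.5, 0.3, -1.0]
opening: 0.475
grasp_force: 0.0
```

Call:
jog_arm:
  targets:
    - [0.45, [0, 0, 0], -0.8]
    - [0.45, [-0.5, -1, 0], 0]
    - [0.45, [-0.9, -1, 0], 0]
    - [0.45, [-0.9, -1, 0], 0]
    - [0.45, [-0.9, -1, 0], 0]

```text
clock: 1.4
position: [386.6, 382.4, 239.4]
orientation: [[-0.996, -0.092, -0.0], [-0.092, 0.996, -0.0], [0.0, -0.0, -1.0]]
wrist_force: [0.4, 0.8, 0.0]
opening: 0.45
grasp_force: 0.0
```

Call:
jog_arm:
  targets:
    - [0.45, [-0.6, -1, 0], 0]
    - [0.45, [-0.6, -1, 0], 0]
    - [0.45, [-0.6, -1, 0], 0]
    - [0.45, [-0.6, -1, 0], 0]
    - [0.45, [-0.6, -1, 0], 0]

```text
clock: 2.02
position: [558.5, 146.9, 239.4]
orientation: [[-0.996, -0.091, -0.0], [-0.091, 0.996, 0.0], [0.0, 0.0, -1.0]]
wrist_force: [1.1, 0.4, -0.3]
opening: 0.45
grasp_force: 0.0
```

Call:
jog_arm:
  targets:
    - [0.45, [-0.3, -0.1, 1], 0]
    - [0.45, [0, 0, 0.6], 0]
    - [0.45, [0, 0, 0], 0]

```text
clock: 2.4
position: [571.6, 144.4, 155.9]
orientation: [[-0.996, -0.091, -0.007], [-0.091, 0.996, -0.001], [0.007, -0.001, -1.0]]
wrist_force: [0.5, -0.0, 0.2]
opening: 0.448
grasp_force: 0.0
```

Run:
```python
from h import *
o=manip.get_obs(); print(o['position'],np.degrees(np.arctan2(-o['orientation'][0][1],o['orientation'][1][1])),o['clock'])
p,z,K,T=cam('wrist'); cv2.imwrite('pics/w1.png',p); np.savez('w1.npz',p=p,z=z,K=K,T=T)
Q=cloud(z,K,T)
# dark pull
g=p.max(-1); m=(g<60)&(Q[...,2]>4)&(Q[...,2]<40)&(Q[...,0]>540)&(Q[...,0]<625)&(abs(Q[...,1]-134)<30)
P=Q[m]; print(len(P),P.min(0),P.max(0))
for x in range(560,625,4):
    q=P[(P[:,0]>=x)&(P[:,0]<x+4)]
    if len(q)>3: print(x,len(q),q[:,1].min().round(1),q[:,1].max().round(1),np.median(q[:,2]).round(1))
m=(abs(Q[...,2]-58)<3)&(Q[...,1]>0)&(Q[...,1]<280)&(Q[...,0]>580)&(Q[...,0]<680)
q=Q[m]; e=[]
for y in range(60,220,10):
    s=q[(q[:,1]>=y)&(q[:,1]<y+10)]
    if len(s)>5: e.append((y+5,np.percentile(s[:,0],1)))
e=np.array(e); f=np.polyfit(e[:,0],e[:,1],1); print('deck front: slope deg',np.degrees(np.arctan(f[0])),'x at y=137',np.polyval(f,137))
# tray front wall top z~26
m=(abs(Q[...,2]-26)<3)&(Q[...,1]>40)&(Q[...,1]<230)&(Q[...,0]>590)&(Q[...,0]<640)&(g>70); q=Q[m]; print('wall',len(q)); 
if len(q)>20:
    f=np.polyfit(q[:,1],q[:,0],1); print(np.degrees(np.arctan(f[0])),np.polyval(f,137),q.min(0),q.max(0))
```

```text
[571.63940483 144.39336187 155.86947215] 5.1930300212136284 2.4
1209 [570.54542643 121.3664561    5.25102341] [619.50744074 156.70908853  32.21576425]
568 122 127.5 146.1 21.2
572 167 123.4 146.4 29.6
576 89 123.9 146.5 30.1
580 82 125.9 142.8 28.8
584 68 129.7 143.1 29.3
588 72 130.0 143.4 29.1
592 68 130.4 143.8 29.0
596 66 130.6 144.1 29.0
600 64 131.8 144.6 29.1
604 70 131.2 144.9 29.1
608 64 131.5 145.2 29.1
612 217 121.9 156.7 20.2
616 60 121.4 156.6 23.7
deck front: slope deg -4.834926320419929 x at y=137 624.3185080625749
wall 1171
-3.765031156839325 625.405195044965 [601.46232514  40.22267237  23.00278609] [639.87163209 228.71377762  28.64959983]
```

View pics/w1.png

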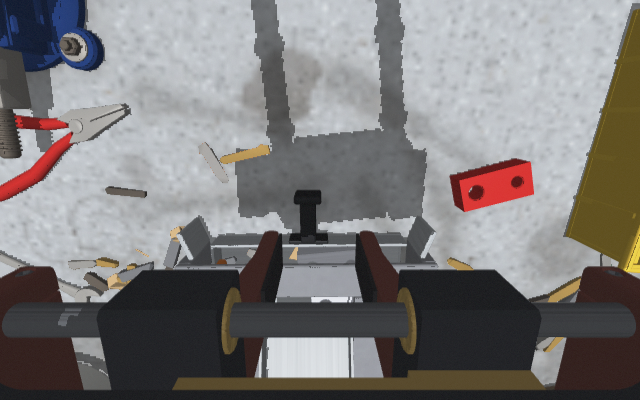

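Call:
jog_arm:
  targets:
    - [0.45, [-0.45, -0.18, 0.8], 0]
    - [0.45, [0, 0, 0.2], 0]
    - [0.45, [0, 0, 0], 0]
    - [0.45, [0, 0, 0], 0]

```text
clock: 2.95
position: [596.7, 138.6, 112.1]
orientation: [[-0.996, -0.092, 0.003], [-0.092, 0.996, 0.001], [-0.003, 0.0, -1.0]]
wrist_force: [0.1, -0.3, 0.0]
opening: 0.448
grasp_force: 0.0
```

Call:
jog_arm:
  targets:
    - [0.45, [0.03, -0.02, 0.8], 0]
    - [0.45, [0, 0, 0.7], 0]
    - [0.45, [0, 0, 0.24], 0]
    - [0.45, [0, 0, 0], 0]
    - [0.45, [0, 0, 0], 0]

```text
clock: 3.58
position: [596.2, 137.3, 25.1]
orientation: [[-0.996, -0.091, 0.003], [-0.091, 0.996, 0.001], [-0.003, 0.0, -1.0]]
wrist_force: [-0.1, 0.4, 0.1]
opening: 0.45
grasp_force: 0.0
```

Call:
jog_arm:
  targets:
    - [0, [0, 0, 0], 0]
    - [0, [0, 0, 0], 0]
    - [0, [0, 0, 0], 0]
    - [0, [0.2, 0, 0], 0]
    - [0, [0.4, 0, 0], 0]

```text
clock: 4.2
position: [565.3, 134.1, 23.0]
orientation: [[-0.996, -0.091, 0.002], [-0.091, 0.996, 0.0], [-0.002, -0.0, -1.0]]
wrist_force: [2.7, -0.2, 2.4]
opening: 0.163
grasp_force: 30.0
```

Call:
jog_arm:
  targets:
    - [0, [0.5, 0, 0], 0]
    - [0, [0.5, 0, 0], 0]
    - [0, [0.5, 0, 0], 0]
    - [0, [0.5, 0, 0], 0]
    - [0, [0.4, 0, 0], 0]

```text
clock: 4.82
position: [444.9, 123.2, 23.0]
orientation: [[-0.996, -0.091, 0.002], [-0.091, 0.996, 0.0], [-0.002, 0.0, -1.0]]
wrist_force: [3.4, 1.3, 2.6]
opening: 0.157
grasp_force: 30.0
```

Call:
jog_arm:
  targets:
    - [0, [0.2, 0, 0], 0]
    - [0, [0, 0, 0], 0]
    - [0, [0, 0, 0], 0]

```text
clock: 5.2
position: [434.8, 122.4, 23.0]
orientation: [[-0.996, -0.091, -0.002], [-0.091, 0.996, -0.0], [0.002, 0.0, -1.0]]
wrist_force: [-5.9, -1.4, 7.8]
opening: 0.159
grasp_force: 30.0
```

Call:
jog_arm:
  targets:
    - [0.45, [0, 0, 0], 0]
    - [0.45, [0, 0, 0], 0]
    - [0.45, [0, 0, -1], 0]
    - [0.45, [0, 0, -1], 0]
    - [0.45, [-0.8, 0, -1], 0]

```text
clock: 5.82
position: [473.9, 126.0, 173.1]
orientation: [[-0.996, -0.092, 0.0], [-0.092, 0.996, 0.0], [-0.0, 0.0, -1.0]]
wrist_force: [1.0, 0.3, 1.1]
opening: 0.449
grasp_force: 0.0
```

Call:
jog_arm:
  targets:
    - [0.45, [-1, -0.5, -0.4], 0]
    - [0.45, [-1, -0.5, 0], 0]
    - [0.45, [-0.4, 0, 0], 0]
    - [0.45, [0, 0, 0], 0]
    - [0.45, [0, 0, 0], 0]

```text
clock: 6.45
position: [598.0, 87.3, 191.0]
orientation: [[-0.996, -0.091, -0.001], [-0.091, 0.996, -0.0], [0.001, 0.0, -1.0]]
wrist_force: [-0.6, -0.3, 1.5]
opening: 0.451
grasp_force: 0.0
```

Run:
```python
from h import *
o=manip.get_obs(); print(o['position'],o['clock'])
p,z,K,T=cam('wrist'); cv2.imwrite('pics/w2.png',p); np.savez('w2.npz',p=p,z=z,K=K,T=T)
p2,z2,K2,T2=cam('top'); np.savez('t2.npz',p=p2,z=z2,K=K2,T=T2)
for n,p,z,K,T in (('w',p,z,K,T),('t',p2,z2,K2,T2)):
    Q=cloud(z,K,T); hsv=cv2.cvtColor(p,cv2.COLOR_BGR2HSV)
    m=(hsv[...,0]>5)&(hsv[...,0]<19)&(hsv[...,1]>150)&(hsv[...,2]>120)&(Q[...,2]>35)&(Q[...,2]<55)&(Q[...,0]<620)&(Q[...,0]>400)&(Q[...,1]<120)&(Q[...,1]>-60)
    P=Q[m]; print(n,len(P)); 
    if len(P)>20: print(cv2.minAreaRect(P[:,:2].astype(np.float32)),np.percentile(P,[2,50,98],axis=0).round(1).tolist())
```

```text
[598.00360116  87.26273951 191.04317205] 6.45
w 817
((527.0523071289062, 45.91783905029297), (80.93574523925781, 7.885760307312012), 4.87370491027832) [[488.5, 40.2, 43.5], [523.3, 46.0, 45.1], [565.3, 51.3, 46.6]]
t 0
```

View pics/w2.png

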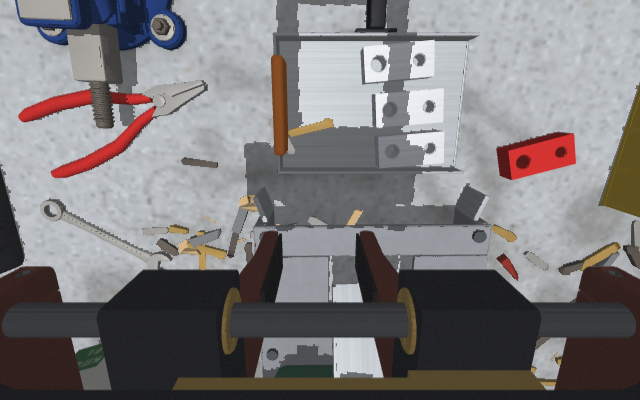

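Call:
jog_arm:
  targets:
    - [0.36, [0.8, -0.4, 0], 0]
    - [0.36, [0.69, -0.29, 0.6], 0]
    - [0.36, [0, 0, 0.8], 0]
    - [0.36, [0, 0, 0], 0]
    - [0.36, [0, 0, 0], 0]

```text
clock: 7.18
position: [527.9, 46.2, 123.3]
orientation: [[-0.996, -0.092, 0.002], [-0.092, 0.996, 0.0], [-0.002, -0.0, -1.0]]
wrist_force: [0.5, 0.1, 0.7]
opening: 0.363
grasp_force: 0.0
```

Call:
jog_arm:
  targets:
    - [0.36, [0, 0, 0.8], 0]
    - [0.36, [0, 0, 0.7], 0]
    - [0.36, [0, 0, 0.36], 0]
    - [0.36, [0, 0, 0], 0]
    - [0.36, [0, 0, 0], 0]

```text
clock: 7.8
position: [528.8, 46.1, 30.6]
orientation: [[-0.996, -0.091, 0.003], [-0.091, 0.996, 0.0], [-0.003, -0.0, -1.0]]
wrist_force: [0.6, 0.8, 1.4]
opening: 0.357
grasp_force: 0.0
```

Call:
jog_arm:
  targets:
    - [0, [0, 0, 0], 0]
    - [0, [0, 0, 0], 0]
    - [0, [0, 0, 0], 0]
    - [0, [0, 0, 0], 0]

```text
clock: 8.3
position: [527.9, 45.9, 29.2]
orientation: [[-0.996, -0.091, 0.001], [-0.091, 0.996, -0.0], [-0.001, -0.0, -1.0]]
wrist_force: [-1.3, -0.4, 3.4]
opening: 0.113
grasp_force: 30.0
```

Call:
jog_arm:
  targets:
    - [0, [0, 0, -0.15], 0]
    - [0, [0, 0, -0.3], 0]
    - [0, [0, 0, -0.35], 0]
    - [0, [0, 0, 0], 0]
    - [0, [0, 0, 0], 0]

```text
clock: 8.93
position: [527.5, 45.9, 68.5]
orientation: [[-0.996, -0.091, 0.0], [-0.091, 0.996, -0.0], [-0.0, -0.0, -1.0]]
wrist_force: [-0.3, 0.2, -4.9]
opening: 0.11
grasp_force: 30.0
```

Run:
```python
from h import *
p,z,K,T=cam('scene'); cv2.imwrite('pics/s3.png',cv2.resize(p[120:260,180:430],None,fx=3,fy=3,interpolation=cv2.INTER_CUBIC)); print(manip.get_obs()['position'],manip.get_obs()['wrist_force'],manip.get_obs()['ft_torque'])
```

```text
[527.20503468  45.93799319  67.9574564 ] [ 0.27562638  0.35408561 -4.92423391] [-0.32456007  0.01652218 -0.01035652]
```

View pics/s3.png

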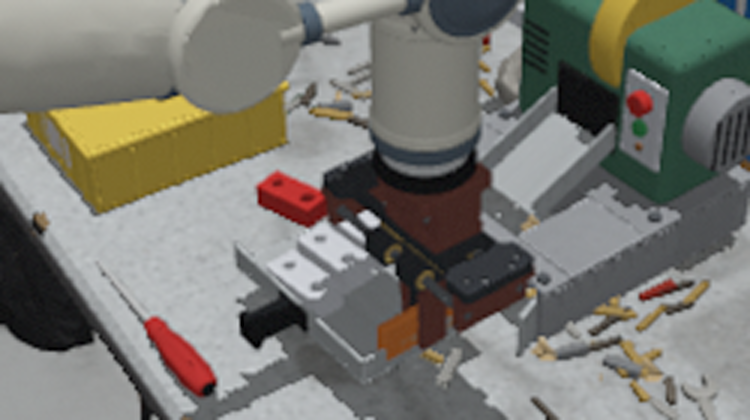

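Call:
jog_arm:
  targets:
    - [0, [0, 0, -0.3], 0]
    - [0, [0, 0, -0.6], 0]
    - [0, [0, 0, -0.7], 0]
    - [0, [0, 0.15, -0.4], 0]
    - [0, [0, 0.3, -0.14], 0]

```text
clock: 9.6
position: [525.9, 68.9, 177.1]
orientation: [[-0.996, -0.09, 0.002], [-0.09, 0.996, 0.0], [-0.002, 0.0, -1.0]]
wrist_force: [0.7, -0.0, -5.1]
opening: 0.113
grasp_force: 30.0
```

Call:
jog_arm:
  targets:
    - [0, [0, 0.4, 0], 0]
    - [0, [0, 0.5, 0], 0]
    - [0, [0, 0.5, 0], 0]
    - [0, [0, 0.5, 0], 0]
    - [0, [0, 0.5, 0], 0]

```text
clock: 10.22
position: [513.4, 189.6, 173.7]
orientation: [[-0.996, -0.092, -0.003], [-0.092, 0.996, -0.0], [0.003, -0.0, -1.0]]
wrist_force: [0.5, 0.1, -4.5]
opening: 0.115
grasp_force: 30.0
```

Call:
jog_arm:
  targets:
    - [0, [0, 0.5, 0], 0]
    - [0, [0, 0.5, 0], 0]
    - [0, [0, 0.45, 0], 0]
    - [0, [0, 0.35, 0], 0]
    - [0, [0, 0.25, 0], 0]

```text
clock: 10.85
position: [504.5, 291.0, 174.5]
orientation: [[-0.996, -0.092, -0.002], [-0.092, 0.996, -0.001], [0.002, -0.001, -1.0]]
wrist_force: [-0.9, 0.2, -4.3]
opening: 0.113
grasp_force: 30.0
```

Call:
jog_arm:
  targets:
    - [0, [0, 0.2, 0], 0]
    - [0, [0, 0, 0], 0]
    - [0, [0, 0, 0], 0]
    - [0, [0, 0, 0], 0]

```text
clock: 11.35
position: [504.5, 299.3, 175.5]
orientation: [[-0.996, -0.09, 0.0], [-0.09, 0.996, -0.0], [-0.0, -0.0, -1.0]]
wrist_force: [0.0, -0.2, -4.4]
opening: 0.11
grasp_force: 30.0
```

Call:
jog_arm:
  targets:
    - [0.13, [0, 0, 0], 0]
    - [0.145, [0, 0, 0], 0]
    - [0.16, [0, 0, 0], 0]
    - [0.16, [0, 0, 0], 0]
    - [0.16, [0, 0, 0], 0]

```text
clock: 11.98
position: [504.3, 299.9, 175.5]
orientation: [[-0.996, -0.091, 0.0], [-0.091, 0.996, 0.0], [-0.0, 0.0, -1.0]]
wrist_force: [0.4, -1.0, -0.3]
opening: 0.161
grasp_force: 0.0
```

Run:
```python
from h import *
o=manip.get_obs(); print(o['ft_torque'],o['wrist_force'])
p,z,K,T=cam('wrist'); cv2.imwrite('pics/w4.png',p); np.savez('w4.npz',p=p,z=z,K=K,T=T)
```

```text
[0.0257179  0.00350999 0.0449786 ] [ 0.36209626 -1.03207016 -0.28207288]
```

View pics/w4.png

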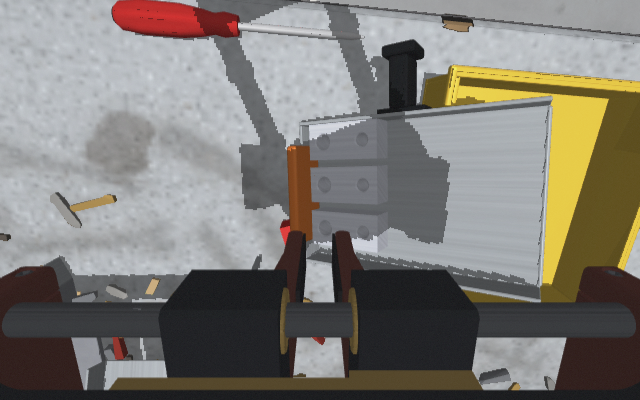

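Run:
```python
from h import *
d=np.load('w4.npz'); p,z=d['p'],d['z']; Q=cloud(z,d['K'],d['T']); hsv=cv2.cvtColor(p,cv2.COLOR_BGR2HSV)
m=(hsv[...,0]>5)&(hsv[...,0]<19)&(hsv[...,1]>150)&(hsv[...,2]>100)&(np.indices(z.shape)[1]>280)&(np.indices(z.shape)[1]<325)&(np.indices(z.shape)[0]>140)&(np.indices(z.shape)[0]<245)
P=Q[m]; print('bar',len(P),cv2.minAreaRect(P[:,:2].astype(np.float32)),np.percentile(P,[2,50,98],axis=0).round(1).tolist())
# tray floor plane in image region cols 460-530, rows 130-270
s=Q[140:260,455:530].reshape(-1,3); s=s[~np.isnan(s[:,0])]; c=s.mean(0); n=np.linalg.svd(s-c,full_matrices=False)[2][2]; n*=np.sign(n[2]); print('floor n',n.round(3),'tilt',np.degrees(np.arccos(n[2])),'res',np.abs((s-c)@n).mean())
for u,v in ((547,110),(540,285),(545,200),(305,150),(290,150),(290,230),(300,190),(325,185),(362,185),(380,185),(325,140),(325,225),(402,50)): print((u,v),pt(z,d['K'],d['T'],u,v).round(1))
y=(hsv[...,0]>20)&(hsv[...,0]<35)&(hsv[...,1]>120)&(Q[...,2]>64)&(Q[...,2]<78)&(np.indices(z.shape)[1]>420)
r=Q[y]; print('tote rim',len(r),r.min(0),r.max(0)); a=r[r[:,0]<400]; print(a.min(0),np.percentile(a,[2,98],axis=0))
```

```text
bar 2011 ((502.8387756347656, 288.93267822265625), (83.41667938232422, 14.17660140991211), 19.926607131958008) [[nan, nan, nan], [nan, nan, nan], [nan, nan, nan]]
floor n [-0.057 -0.553  0.831] tilt 33.769499006636316 res 0.5933419403059115
(547, 110) [420.2 438.2 105.8]
(540, 285) [533.1 453.  124. ]
(545, 200) [475.9 444.9 117.2]
(305, 150) [467.4 285.5  42. ]
(290, 150) [467.3 273.5  51.5]
(290, 230) [534.2 278.7  59.1]
(300, 190) [499.3 284.4  55.2]
(325, 185) [497.8 305.7  34.7]
(362, 185) [490.3 335.5  55.2]
(380, 185) [486.  347.4  69.4]
(325, 140) [458.7 302.   27.4]
(325, 225) [533.5 309.   41.1]
(402, 50) [388.9 347.1  77.8]
tote rim 3616 [392.07913786 373.49181896  64.00002118] [540.28237035 565.24353338  74.07047908]
[392.07913786 385.24401267  64.01036736] [[392.72751541 387.68188511  66.64422874]
 [399.8885563  522.82026442  70.90943874]]
```

Call:
jog_arm:
  targets:
    - [0.45, [0, -0.25, 0], 0]
    - [0.45, [0, -0.21, 0.6], 0]
    - [0.45, [0, 0, 0.8], 0]
    - [0.45, [0, 0, 0.6], 0]
    - [0.45, [0, 0, 0], 0]

```text
clock: 12.65
position: [504.8, 275.5, 72.4]
orientation: [[-0.996, -0.091, -0.005], [-0.091, 0.996, -0.003], [0.005, -0.002, -1.0]]
wrist_force: [0.9, 0.1, 0.2]
opening: 0.453
grasp_force: 0.0
```

Run:
```python
from h import *
o=manip.get_obs(); print(o['position'],o['wrist_force'])
p,z,K,T=cam('wrist'); p2,z2,K2,T2=cam('scene'); np.savez('w5.npz',p=p,z=z,K=K,T=T)
Q=cloud(z,K,T); hsv=cv2.cvtColor(p,cv2.COLOR_BGR2HSV)
m=(hsv[...,0]>5)&(hsv[...,0]<19)&(hsv[...,1]>150)&(hsv[...,2]>90)&(Q[...,1]>255)&(Q[...,1]<305)&(Q[...,2]>25)&(Q[...,2]<75)
P=Q[m]; print(len(P))
for x in range(455,550,10):
    q=P[(P[:,0]>=x)&(P[:,0]<x+10)]
    if len(q)>5: t=q[np.argmax(q[:,2])]; print(x,len(q),'top edge',t.round(1),'y range',q[:,1].min().round(1),q[:,1].max().round(1))
s=cv2.resize(p2[100:230,150:400],None,fx=3,fy=3,interpolation=cv2.INTER_CUBIC)
w=cv2.resize(p,(750,469))[0:210]
cv2.imwrite('pics/m5.png',np.vstack([s[:,:750],w]))
```

```text
[504.81690278 275.47613502  72.43576431] [0.85787782 0.08128864 0.16991263]
4726
455 199 top edge [464.4 271.8  46.2] y range 265.7 284.1
465 626 top edge [474.5 273.3  49.1] y range 265.8 285.5
475 708 top edge [483.7 274.1  51.8] y range 267.3 293.2
485 612 top edge [493.5 275.5  53.9] y range 268.7 288.6
495 622 top edge [504.2 277.   56.7] y range 270.2 290.1
505 689 top edge [513.7 279.5  58.5] y range 271.6 298.6
515 646 top edge [524.9 280.6  61.7] y range 273.3 298.7
525 564 top edge [531.2 281.1  63.2] y range 274.6 294.7
535 60 top edge [535.6 289.   56.2] y range 288.5 295.7
```

View pics/m5.png

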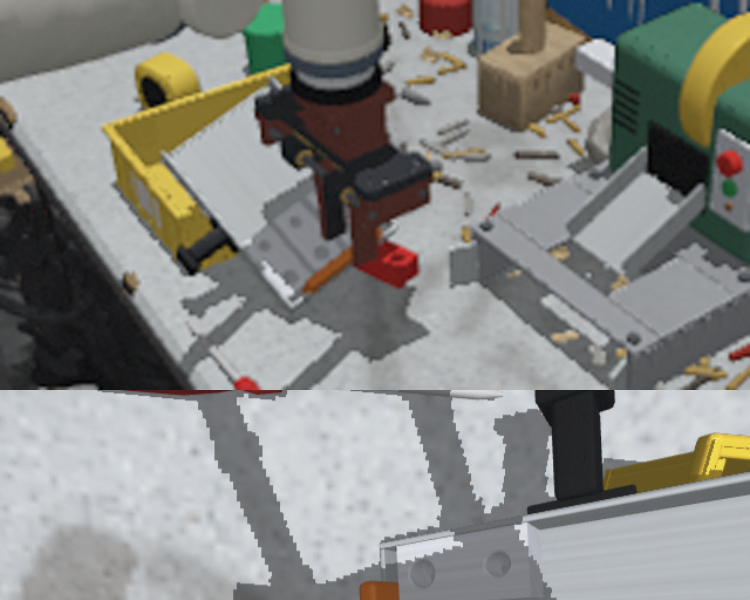

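Call:
jog_arm:
  targets:
    - [0.45, [0, 0, 0.06], 0]
    - [0.45, [0, 0, 0.06], 0]
    - [0.45, [0, -0.2, 0], 0]
    - [0.45, [0, -0.2, 0], 0]
    - [0.45, [0, 0, 0], 0]

```text
clock: 13.38
position: [508.5, 256.1, 69.6]
orientation: [[-0.996, -0.09, 0.0], [-0.09, 0.996, -0.0], [-0.0, -0.0, -1.0]]
wrist_force: [-0.3, -0.6, -0.0]
opening: 0.449
grasp_force: 0.0
```

Call:
jog_arm:
  targets:
    - [0.45, [0.04, -0.2, 0.05], 0]
    - [0.45, [0.04, -0.2, 0], 0]
    - [0.45, [0, -0.2, 0], 0]
    - [0.45, [0, 0, 0], 0]

```text
clock: 13.88
position: [506.9, 225.6, 66.6]
orientation: [[-0.996, -0.09, -0.001], [-0.09, 0.996, -0.001], [0.001, -0.001, -1.0]]
wrist_force: [1.3, 0.8, 0.5]
opening: 0.45
grasp_force: 0.0
```

```bash
cat >> h.py <<'E'
def bar(ylo=150,yhi=320,n='wrist'):
    o=manip.get_obs(); print('tcp',o['position'].round(1),'F',o['wrist_force'].round(1),'M',o['ft_torque'].round(2),o['clock'])
    p,z,K,T=cam(n); Q=cloud(z,K,T); hsv=cv2.cvtColor(p,cv2.COLOR_BGR2HSV)
    m=(hsv[...,0]>5)&(hsv[...,0]<19)&(hsv[...,1]>150)&(hsv[...,2]>90)&(Q[...,1]>ylo)&(Q[...,1]<yhi)&(Q[...,2]>20)&(Q[...,2]<90)&(Q[...,0]>420)&(Q[...,0]<600)
    k,l,st,c=cv2.connectedComponentsWithStats(m.astype(np.uint8))
    if k>1:
        P=Q[l==1+np.argmax(st[1:,4])]
        for x in range(int(P[:,0].min()),int(P[:,0].max()),10):
            q=P[(P[:,0]>=x)&(P[:,0]<x+10)]
            if len(q)>5: t=q[np.argmax(q[:,2])]; print('bar',x,len(q),'top',t.round(1),'y',q[:,1].min().round(1),q[:,1].max().round(1))
    # bright/any tray floor left of the bar: heights on a grid
    return p,z,K,T,Q
E
python3 - <<'E'
from h import *
p,z,K,T,Q=bar()
p,z,K,T=cam('scene'); V=cloud(z,K,T)
print('scene grid z at (x,y)')
for x in (440,470,500):
    print(x,[ (y, None if not ((abs(V[...,0]-x)<3)&(abs(V[...,1]-y)<3)).any() else round(float(np.nanmedian(V[...,2][(abs(V[...,0]-x)<3)&(abs(V[...,1]-y)<3)])),0)) for y in range(220,460,20)])
E
```

```text
tcp [506.9 225.6  66.6] F [1.3 0.8 0.5] M [0.08 0.04 0.05] 13.875
bar 453 473 top [457.7 240.   46.4] y 235.8 253.7
bar 463 557 top [470.3 240.9  47.6] y 234.7 257.1
bar 473 541 top [482.3 240.6  49.2] y 234.0 257.5
bar 483 499 top [489.8 240.9  49.7] y 232.9 251.0
bar 493 495 top [501.5 237.9  50.6] y 231.7 250.3
bar 503 453 top [507.2 238.5  52.1] y 231.0 249.5
bar 513 471 top [520.2 236.6  53.4] y 229.9 247.8
bar 523 449 top [532.  233.4  54.5] y 229.0 247.0
bar 533 86 top [533.5 233.5  54. ] y 229.1 246.3
scene grid z at (x,y)
440 [(220, -287.0), (240, 400.0), (260, 29.0), (280, 13.0), (300, 49.0), (320, 36.0), (340, 78.0), (360, 62.0), (380, 87.0), (400, 104.0), (420, None), (440, None)]
470 [(220, 313.0), (240, 49.0), (260, 360.0), (280, 148.0), (300, 156.0), (320, None), (340, 52.0), (360, 64.0), (380, 72.0), (400, 84.0), (420, None), (440, None)]
500 [(220, 3.0), (240, 27.0), (260, 439.0), (280, 51.0), (300, 62.0), (320, -258.0), (340, 58.0), (360, 69.0), (380, None), (400, 90.0), (420, None), (440, None)]
```

Call:
jog_arm:
  targets:
    - [0.45, [0, -0.2, 0.06], 0]
    - [0.45, [0, -0.2, 0], 0]
    - [0.45, [0, -0.2, 0], 0]
    - [0.45, [0, -0.1, 0], 0]
    - [0.45, [0, 0, 0], 0]

```text
clock: 14.6
position: [510.3, 191.5, 64.1]
orientation: [[-0.996, -0.09, 0.0], [-0.09, 0.996, 0.0], [-0.0, 0.0, -1.0]]
wrist_force: [0.1, 0.1, -0.1]
opening: 0.451
grasp_force: 0.0
```

Run:
```python
from h import *
p,z,K,T,Q=bar(); np.savez('w6.npz',p=p,z=z,K=K,T=T)
for x in (440,460,480):
    print(x,[ (y, None if not ((abs(Q[...,0]-x)<3)&(abs(Q[...,1]-y)<3)).any() else round(float(np.nanmedian(Q[...,2][(abs(Q[...,0]-x)<3)&(abs(Q[...,1]-y)<3)])),0)) for y in range(180,460,15)])
```

```text
tcp [510.3 191.5  64.1] F [ 0.1  0.1 -0.1] M [ 0.03 -0.    0.  ] 14.6
bar 451 429 top [455.1 229.7  45.3] y 223.3 243.1
bar 461 477 top [465.  227.2  45.2] y 220.9 241.7
bar 471 455 top [479.3 225.7  45.5] y 218.8 241.3
bar 481 433 top [486.2 223.   45.4] y 216.5 236.0
bar 491 394 top [498.1 219.4  54.4] y 213.8 233.6
bar 501 73 top [502.6 222.7  42.4] y 222.1 233.0
440 [(180, -1.0), (195, -1.0), (210, -1.0), (225, -1.0), (240, 0.0), (255, 31.0), (270, 38.0), (285, -1.0), (300, -1.0), (315, 63.0), (330, -1.0), (345, -1.0), (360, -0.0), (375, None), (390, None), (405, None), (420, None), (435, None), (450, None)]
460 [(180, -1.0), (195, -1.0), (210, -0.0), (225, 40.0), (240, 27.0), (255, 32.0), (270, 40.0), (285, 46.0), (300, 53.0), (315, 37.0), (330, 44.0), (345, 51.0), (360, None), (375, None), (390, None), (405, None), (420, None), (435, None), (450, None)]
480 [(180, -0.0), (195, -0.0), (210, 144.0), (225, 150.0), (240, 142.0), (255, 143.0), (270, 35.0), (285, 26.0), (300, 32.0), (315, 39.0), (330, 47.0), (345, 54.0), (360, None), (375, None), (390, None), (405, None), (420, None), (435, None), (450, None)]
```

Call:
jog_arm:
  targets:
    - [0.45, [0, 0, -0.2], 0]
    - [0.45, [0.3, 0.54, 0], 0]
    - [0.45, [0, 0, 0], 0]
    - [0.45, [0, 0, 0.3], 0]
    - [0.45, [0, 0, 0], 0]

```text
clock: 15.28
position: [491.9, 216.6, 56.8]
orientation: [[-0.996, -0.091, -0.003], [-0.091, 0.996, -0.001], [0.003, -0.001, -1.0]]
wrist_force: [0.6, -0.2, 0.0]
opening: 0.448
grasp_force: 0.0
```

Call:
jog_arm:
  targets:
    - [0.45, [0, 0, 0.09], 0]
    - [0.45, [0, -0.2, 0], 0]
    - [0.45, [0, -0.2, 0], 0]
    - [0.45, [0, -0.2, 0], 0]
    - [0.45, [0, -0.2, 0], 0]

```text
clock: 15.9
position: [496.6, 176.9, 54.9]
orientation: [[-0.996, -0.091, 0.001], [-0.091, 0.996, 0.0], [-0.001, 0.0, -1.0]]
wrist_force: [-0.5, 0.1, -0.7]
opening: 0.45
grasp_force: 0.6
```

Run:
```python
from h import *
p,z,K,T,Q=bar(); np.savez('w7.npz',p=p,z=z,K=K,T=T)
for x in (440,460,480):
    print(x,[ (y, None if not ((abs(Q[...,0]-x)<3)&(abs(Q[...,1]-y)<3)).any() else round(float(np.nanmedian(Q[...,2][(abs(Q[...,0]-x)<3)&(abs(Q[...,1]-y)<3)])),0)) for y in range(180,400,15)])
```

```text
tcp [496.6 176.9  54.9] F [-0.5  0.1 -0.7] M [0.23 0.02 0.  ] 15.9
bar 453 465 top [462.1 195.1  47.5] y 189.5 204.1
bar 463 403 top [466.  195.5  47.6] y 187.7 201.2
bar 473 385 top [477.4 192.5  48.2] y 185.9 198.7
bar 483 370 top [487.6 191.7  48.1] y 184.2 198.3
bar 493 355 top [496.4 189.1  48.6] y 182.7 196.6
bar 503 341 top [511.3 185.   49.1] y 180.5 195.1
bar 513 315 top [515.9 186.5  49. ] y 179.2 192.4
bar 523 19 top [523.2 178.8  47.1] y 178.4 191.6
440 [(180, -0.0), (195, -0.0), (210, 26.0), (225, 30.0), (240, 0.0), (255, -1.0), (270, -0.0), (285, 48.0), (300, -1.0), (315, None), (330, -0.0), (345, -1.0), (360, -1.0), (375, -1.0), (390, None)]
460 [(180, -1.0), (195, 46.0), (210, 133.0), (225, 24.0), (240, 35.0), (255, 121.0), (270, None), (285, 23.0), (300, 26.0), (315, 30.0), (330, 33.0), (345, -0.0), (360, -0.0), (375, -0.0), (390, None)]
480 [(180, 144.0), (195, 142.0), (210, 29.0), (225, 31.0), (240, 30.0), (255, 31.0), (270, None), (285, 24.0), (300, 27.0), (315, 31.0), (330, 34.0), (345, 38.0), (360, None), (375, None), (390, None)]
```

Call:
jog_arm:
  targets:
    - [0.45, [0, 0.22, 0], 0]
    - [0.45, [0, 0, 0], 1]
    - [0.45, [0, 0, 0], 1]
    - [0.45, [0, 0, 0], 1]
    - [0.45, [0, 0, 0], 0.5]

```text
clock: 16.58
position: [495.0, 189.5, 54.3]
orientation: [[-0.982, 0.189, -0.001], [0.189, 0.982, 0.0], [0.001, 0.0, -1.0]]
wrist_force: [-0.9, 0.4, -0.2]
opening: 0.449
grasp_force: 0.3
```

Run:
```python
from h import *
p,z,K,T,Q=bar(); np.savez('w8.npz',p=p,z=z,K=K,T=T)
cv2.imwrite('pics/w8.png',p)
for x in (440,455,470,485):
    print(x,[ (y, None if not ((abs(Q[...,0]-x)<3)&(abs(Q[...,1]-y)<3)).any() else round(float(np.nanmedian(Q[...,2][(abs(Q[...,0]-x)<3)&(abs(Q[...,1]-y)<3)])),0)) for y in range(180,300,8)])
```

```text
tcp [495.  189.5  54.3] F [-0.9  0.4 -0.2] M [0.12 0.1  0.01] 16.575
bar 449 448 top [451.6 200.8  50.3] y 193.7 205.5
bar 459 467 top [468.4 195.7  51.6] y 191.8 204.1
bar 469 475 top [477.5 195.4  53.1] y 189.2 203.3
bar 479 475 top [488.5 190.8  54.8] y 187.2 201.6
bar 489 453 top [498.1 190.5  55.7] y 185.4 199.0
bar 499 444 top [508.8 188.9  56.9] y 183.4 197.3
bar 509 259 top [513.7 185.   57.6] y 182.2 195.6
bar 519 14 top [519.8 191.1  50.3] y 190.9 192.1
440 [(180, -1.0), (188, -1.0), (196, -1.0), (204, 11.0), (212, 26.0), (220, 27.0), (228, 27.0), (236, 28.0), (244, 28.0), (252, -0.0), (260, -0.0), (268, -1.0), (276, -0.0), (284, 26.0), (292, 37.0)]
455 [(180, -1.0), (188, -1.0), (196, 48.0), (204, 30.0), (212, 28.0), (220, 6.0), (228, 29.0), (236, 30.0), (244, 31.0), (252, 31.0), (260, 31.0), (268, 32.0), (276, 11.0), (284, 11.0), (292, 13.0)]
470 [(180, 135.0), (188, 134.0), (196, 133.0), (204, 132.0), (212, 132.0), (220, 136.0), (228, 135.0), (236, 133.0), (244, 33.0), (252, 33.0), (260, 34.0), (268, 34.0), (276, 13.0), (284, 14.0), (292, 14.0)]
485 [(180, -1.0), (188, 51.0), (196, 52.0), (204, 32.0), (212, 136.0), (220, 142.0), (228, 142.0), (236, 141.0), (244, 150.0), (252, 135.0), (260, 134.0), (268, 125.0), (276, 15.0), (284, 16.0), (292, 16.0)]
```

Call:
jog_arm:
  targets:
    - [0, [0, 0, 0], 0]
    - [0, [0, 0, 0], 0]
    - [0, [0, 0, 0], 0]
    - [0, [0, 0, -0.2], 0]
    - [0, [0, 0, -0.4], 0]

```text
clock: 17.25
position: [494.5, 188.0, 84.0]
orientation: [[-0.982, 0.188, -0.003], [0.188, 0.982, -0.002], [0.003, -0.002, -1.0]]
wrist_force: [0.1, 0.6, -4.2]
opening: 0.11
grasp_force: 30.0
```

Call:
jog_arm:
  targets:
    - [0, [0, 0, -0.4], 0]
    - [0, [0, -0.2, -0.2], 0]
    - [0, [0, -0.4, 0], 0]
    - [0, [0, -0.5, 0], 0]
    - [0, [0, -0.5, 0], 0]

```text
clock: 17.88
position: [479.4, 107.9, 113.4]
orientation: [[-0.982, 0.188, -0.002], [0.188, 0.982, -0.001], [0.002, -0.001, -1.0]]
wrist_force: [0.2, 0.6, -4.2]
opening: 0.109
grasp_force: 30.0
```

Call:
jog_arm:
  targets:
    - [0, [-0.4, -0.4, 0], 0]
    - [0, [-0.4, -0.4, 0], 0]
    - [0, [-0.1, -0.2, 0], -0.8]
    - [0, [0, 0, 0], -0.8]
    - [0, [0, 0, 0], -0.76]

```text
clock: 18.5
position: [514.3, 50.8, 113.3]
orientation: [[-1.0, -0.0, -0.002], [-0.0, 1.0, -0.001], [0.002, -0.001, -1.0]]
wrist_force: [0.4, 0.1, -4.8]
opening: 0.114
grasp_force: 30.0
```

Run:
```python
from h import *
p,z,K,T,Q=bar(0,140); np.savez('w9.npz',p=p,z=z,K=K,T=T)
for x in (440,455,470,485):
    print(x,[ (y, None if not ((abs(Q[...,0]-x)<3)&(abs(Q[...,1]-y)<3)).any() else round(float(np.nanmedian(Q[...,2][(abs(Q[...,0]-x)<3)&(abs(Q[...,1]-y)<3)])),0)) for y in range(20,260,10)])
```

```text
tcp [514.3  50.8 113.3] F [ 0.4  0.1 -4.8] M [-0.14 -0.08 -0.01] 18.5
440 [(20, -1.0), (30, -1.0), (40, -1.0), (50, -1.0), (60, -1.0), (70, -1.0), (80, -1.0), (90, -1.0), (100, -1.0), (110, -1.0), (120, -1.0), (130, 77.0), (140, 85.0), (150, -1.0), (160, None), (170, None), (180, None), (190, -0.0), (200, -1.0), (210, -0.0), (220, -0.0), (230, -1.0), (240, -0.0), (250, -1.0)]
455 [(20, -1.0), (30, -1.0), (40, -1.0), (50, 75.0), (60, 83.0), (70, 83.0), (80, 83.0), (90, 83.0), (100, 83.0), (110, 83.0), (120, 82.0), (130, 61.0), (140, 61.0), (150, 61.0), (160, 61.0), (170, 61.0), (180, 61.0), (190, 61.0), (200, 61.0), (210, 61.0), (220, 61.0), (230, None), (240, None), (250, None)]
470 [(20, -1.0), (30, -1.0), (40, -1.0), (50, 105.0), (60, 85.0), (70, 63.0), (80, 85.0), (90, 85.0), (100, 85.0), (110, 78.0), (120, 85.0), (130, 63.0), (140, 63.0), (150, 63.0), (160, 63.0), (170, 63.0), (180, 63.0), (190, 62.0), (200, 63.0), (210, 62.0), (220, 62.0), (230, None), (240, None), (250, None)]
485 [(20, 196.0), (30, 196.0), (40, 196.0), (50, 110.0), (60, 195.0), (70, 196.0), (80, 196.0), (90, 189.0), (100, 189.0), (110, 189.0), (120, 190.0), (130, 181.0), (140, 65.0), (150, 65.0), (160, 65.0), (170, 65.0), (180, 65.0), (190, 65.0), (200, 65.0), (210, 65.0), (220, 65.0), (230, 64.0), (240, None), (250, None)]
```

Call:
jog_arm:
  targets:
    - [0, [0, 0, 0.4], 0]
    - [0, [0, 0, 0.5], 0]
    - [0, [0, 0, 0.2], 0]
    - [0, [0, 0, 0], 0]
    - [0.4, [0, 0, 0], 0]

```text
clock: 19.18
position: [516.0, 52.5, 60.9]
orientation: [[-1.0, 0.0, 0.002], [0.0, 1.0, 0.0], [-0.002, 0.0, -1.0]]
wrist_force: [0.6, 1.1, 0.1]
opening: 0.188
grasp_force: 0.0
```

Call:
jog_arm:
  targets:
    - [0.4, [0, 0, 0], 0]
    - [0.4, [0, 0, 0], 0]

```text
clock: 19.42
position: [515.9, 52.6, 60.7]
orientation: [[-1.0, -0.0, 0.002], [-0.0, 1.0, 0.0], [-0.002, 0.0, -1.0]]
wrist_force: [0.1, 0.0, 0.6]
opening: 0.387
grasp_force: 0.0
```

Run:
```python
from h import *
p,z,K,T,Q=bar(0,140); np.savez('w10.npz',p=p,z=z,K=K,T=T)
for x in (445,455,465,475):
    print(x,[ (y, None if not ((abs(Q[...,0]-x)<3)&(abs(Q[...,1]-y)<3)).any() else round(float(np.nanmedian(Q[...,2][(abs(Q[...,0]-x)<3)&(abs(Q[...,1]-y)<3)])),0)) for y in range(30,250,8)])
g=p.max(-1); m=(g<55)&(Q[...,2]>18)&(Q[...,2]<36)&(Q[...,0]<460)&(Q[...,1]>80)&(Q[...,1]<200)
P=Q[m]; print('pull',len(P),np.nanpercentile(P,[1,50,99],axis=0).round(1).tolist())
```

```text
tcp [515.9  52.6  60.7] F [0.1 0.  0.6] M [ 0.03 -0.01  0.03] 19.425
bar 472 437 top [481.7  53.8  47. ] y 47.7 57.0
bar 482 362 top [488.3  52.8  47.3] y 47.6 56.9
bar 492 346 top [494.3  50.7  46.7] y 47.5 57.0
bar 502 319 top [502.8  51.2  47.2] y 47.4 56.5
bar 512 296 top [514.7  51.7  46.7] y 47.4 56.6
bar 522 281 top [528.6  54.4  47. ] y 47.8 56.6
bar 532 275 top [540.3  52.2  46.7] y 47.7 56.7
bar 542 163 top [542.4  51.7  46.3] y 47.7 56.7
445 [(30, -1.0), (38, -1.0), (46, -1.0), (54, -1.0), (62, -1.0), (70, -1.0), (78, -1.0), (86, -1.0), (94, -1.0), (102, -1.0), (110, -1.0), (118, -0.0), (126, -1.0), (134, 29.0), (142, 29.0), (150, None), (158, -1.0), (166, -1.0), (174, -0.0), (182, -1.0), (190, -1.0), (198, -1.0), (206, -0.0), (214, -1.0), (222, -0.0), (230, -0.0), (238, -0.0), (246, -1.0)]
455 [(30, -1.0), (38, -1.0), (46, -0.0), (54, 24.0), (62, 24.0), (70, 24.0), (78, 24.0), (86, 24.0), (94, 25.0), (102, 24.0), (110, 25.0), (118, 24.0), (126, 25.0), (134, 25.0), (142, 25.0), (150, 25.0), (158, 25.0), (166, 25.0), (174, 25.0), (182, 25.0), (190, 24.0), (198, 25.0), (206, 25.0), (214, 25.0), (222, 25.0), (230, -1.0), (238, -0.0), (246, -1.0)]
465 [(30, -1.0), (38, -1.0), (46, -0.0), (54, 2.0), (62, 24.0), (70, 24.0), (78, 24.0), (86, 24.0), (94, 24.0), (102, 24.0), (110, 24.0), (118, 24.0), (126, 2.0), (134, 2.0), (142, 2.0), (150, 3.0), (158, 2.0), (166, 2.0), (174, 2.0), (182, 2.0), (190, 2.0), (198, 2.0), (206, 2.0), (214, 2.0), (222, 3.0), (230, -0.0), (238, -0.0), (246, -0.0)]
475 [(30, -1.0), (38, -0.0), (46, 1.0), (54, 42.0), (62, 24.0), (70, 4.0), (78, 24.0), (86, 24.0), (94, 24.0), (102, 24.0), (110, 19.0), (118, 24.0), (126, 3.0), (134, 3.0), (142, 2.0), (150, 2.0), (158, 2.0), (166, 2.0), (174, 3.0), (182, 3.0), (190, 2.0), (198, 3.0), (206, 3.0), (214, 3.0), (222, 2.0), (230, 0.0), (238, -0.0), (246, -0.0)]
pull 3621 [[407.3, 120.1, 18.6], [428.4, 135.2, 29.0], [452.6, 151.3, 31.4]]
```

Call:
jog_arm:
  targets:
    - [0.4, [0, 0, 0.3], 0]
    - [0.4, [0, 0, 0], 0]
    - [0, [0, 0, 0], 0]
    - [0, [0, 0, 0], 0]
    - [0, [0, 0, 0], 0]

```text
clock: 20.1
position: [515.2, 52.4, 44.5]
orientation: [[-1.0, -0.0, 0.0], [-0.0, 1.0, -0.0], [-0.0, -0.0, -1.0]]
wrist_force: [-0.2, -0.1, -1.1]
opening: 0.114
grasp_force: 30.0
```

Call:
jog_arm:
  targets:
    - [0, [0, 0, -0.3], 0]
    - [0, [0, 0, -0.6], 0]
    - [0, [0, 0, -0.7], 0]
    - [0, [0, 0.15, -0.5], 0]
    - [0, [0, 0.3, -0.2], 0]

```text
clock: 20.72
position: [515.8, 75.1, 161.7]
orientation: [[-1.0, 0.001, 0.003], [0.001, 1.0, 0.0], [-0.003, 0.0, -1.0]]
wrist_force: [-0.1, -0.1, -4.3]
opening: 0.111
grasp_force: 30.0
```

Call:
jog_arm:
  targets:
    - [0, [0, 0.45, 0], 0]
    - [0, [0, 0.6, 0], 0]
    - [0, [0, 0.6, 0], 0]
    - [0, [0, 0.6, 0], 0]
    - [0, [0, 0.6, 0], 0]

```text
clock: 21.35
position: [514.3, 219.0, 158.2]
orientation: [[-1.0, -0.001, -0.002], [-0.001, 1.0, -0.001], [0.002, -0.001, -1.0]]
wrist_force: [-0.4, -0.6, -4.8]
opening: 0.11
grasp_force: 30.0
```

Call:
jog_arm:
  targets:
    - [0, [0, 0.6, 0], 0]
    - [0, [0, 0.6, 0], 0]
    - [0, [0, 0.5, 0], 0]
    - [0, [0, 0.4, 0], 0]
    - [0, [0, 0.25, 0], 0]

```text
clock: 21.98
position: [514.7, 336.1, 158.6]
orientation: [[-1.0, -0.001, -0.001], [-0.001, 1.0, -0.001], [0.001, -0.001, -1.0]]
wrist_force: [0.2, 0.3, -4.4]
opening: 0.112
grasp_force: 30.0
```

Call:
jog_arm:
  targets:
    - [0, [0, 0.2, 0], 0]
    - [0, [0, 0, 0], 0]
    - [0, [0, 0, 0], 0]

```text
clock: 22.35
position: [515.4, 344.4, 159.5]
orientation: [[-1.0, 0.001, 0.0], [0.001, 1.0, -0.0], [-0.0, -0.0, -1.0]]
wrist_force: [-0.3, -0.7, -3.7]
opening: 0.11
grasp_force: 30.0
```

Call:
jog_arm:
  targets:
    - [0, [0, 0.2, 0.2], 0]
    - [0, [0, 0, 0.3], 0]
    - [0, [0, 0, 0.26], 0]
    - [0, [0, 0, 0], 0]
    - [0, [0, 0, 0], 0]

```text
clock: 22.98
position: [515.3, 354.9, 121.5]
orientation: [[-1.0, 0.0, 0.0], [0.0, 1.0, -0.0], [-0.0, -0.0, -1.0]]
wrist_force: [-0.5, -0.1, -3.8]
opening: 0.112
grasp_force: 30.0
```

Run:
```python
from h import *
p,z,K,T,Q=bar(300,400); np.savez('w11.npz',p=p,z=z,K=K,T=T)
for x in (397,405,420,445,455,465,475):
    print(x,[ (y, None if not ((abs(Q[...,0]-x)<3)&(abs(Q[...,1]-y)<3)).any() else round(float(np.nanmedian(Q[...,2][(abs(Q[...,0]-x)<3)&(abs(Q[...,1]-y)<3)])),0)) for y in range(340,560,10)])
hsv=cv2.cvtColor(p,cv2.COLOR_BGR2HSV); y=(hsv[...,0]>20)&(hsv[...,0]<35)&(hsv[...,1]>120)&(abs(Q[...,2]-70)<3); r=Q[y]; print('rim',len(r),np.percentile(r,[0.5,99.5],axis=0).round(1).tolist())
```

```text
tcp [515.3 354.9 121.5] F [-0.5 -0.1 -3.8] M [-0.13 -0.06 -0.01] 22.975
397 [(340, -1.0), (350, -1.0), (360, -1.0), (370, -1.0), (380, -1.0), (390, 69.0), (400, 69.0), (410, 69.0), (420, 69.0), (430, 69.0), (440, 69.0), (450, 69.0), (460, 70.0), (470, 70.0), (480, 69.0), (490, 69.0), (500, 69.0), (510, 64.0), (520, 63.0), (530, 54.0), (540, 39.0), (550, 30.0)]
405 [(340, -1.0), (350, -1.0), (360, -1.0), (370, -1.0), (380, -1.0), (390, 68.0), (400, None), (410, 10.0), (420, 9.0), (430, 86.0), (440, 10.0), (450, 10.0), (460, 9.0), (470, None), (480, None), (490, None), (500, 10.0), (510, 10.0), (520, 9.0), (530, 9.0), (540, 10.0), (550, 10.0)]
420 [(340, -0.0), (350, -1.0), (360, -1.0), (370, -0.0), (380, -1.0), (390, 69.0), (400, None), (410, 9.0), (420, 10.0), (430, 10.0), (440, 106.0), (450, 9.0), (460, 9.0), (470, None), (480, None), (490, None), (500, 10.0), (510, 9.0), (520, 9.0), (530, 9.0), (540, 10.0), (550, 9.0)]
445 [(340, -1.0), (350, -1.0), (360, -1.0), (370, -1.0), (380, -1.0), (390, 68.0), (400, None), (410, 9.0), (420, 9.0), (430, 10.0), (440, 106.0), (450, 9.0), (460, 
[... 376 characters left out ...]
(520, 10.0), (530, 10.0), (540, 10.0), (550, 10.0)]
465 [(340, -1.0), (350, 102.0), (360, 90.0), (370, 101.0), (380, 101.0), (390, 101.0), (400, 101.0), (410, 101.0), (420, 101.0), (430, 79.0), (440, 79.0), (450, 79.0), (460, 79.0), (470, 79.0), (480, 79.0), (490, 79.0), (500, 79.0), (510, 79.0), (520, 79.0), (530, 79.0), (540, None), (550, None)]
475 [(340, -1.0), (350, 119.0), (360, 102.0), (370, 88.0), (380, 100.0), (390, 101.0), (400, 101.0), (410, 96.0), (420, 101.0), (430, 79.0), (440, 79.0), (450, 79.0), (460, 79.0), (470, 79.0), (480, 79.0), (490, 79.0), (500, 79.0), (510, 79.0), (520, 79.0), (530, 79.0), (540, None), (550, None)]
rim 6085 [[392.6, 386.2, 67.1], [545.9, 563.7, 71.2]]
```

Call:
jog_arm:
  targets:
    - [0, [-0.08, 0, 0.06], 0]
    - [0, [0, 0, 0], 0]
    - [0.75, [0, 0, 0], 0]
    - [0.75, [0, 0, 0], 0]
    - [0.75, [0, 0, 0], 0]

```text
clock: 23.65
position: [519.5, 355.3, 119.3]
orientation: [[-1.0, -0.0, 0.001], [-0.0, 1.0, 0.001], [-0.001, 0.001, -1.0]]
wrist_force: [-0.0, 1.3, 0.7]
opening: 0.412
grasp_force: 0.6
```

```bash
cat >> h.py <<'E'
def grid(Q,xs,ys,r=3):
    for x in xs:
        o=[]
        for y in ys:
            m=(abs(Q[...,0]-x)<r)&(abs(Q[...,1]-y)<r); o.append(f"{y}:{np.nanmedian(Q[...,2][m]):.0f}" if m.any() else f"{y}:-")
        print(x,' '.join(o))
E
python3 - <<'E'
from h import *
p,z,K,T,Q=bar(300,420); np.savez('w12.npz',p=p,z=z,K=K,T=T)
grid(Q,(397,420,440,455,465,475,485,500),range(340,570,10))
E
```

```text
tcp [519.5 355.3 119.3] F [-0.   1.3  0.7] M [0.09 0.01 0.03] 23.65
397 340:-1 350:-1 360:-1 370:-1 380:-1 390:69 400:69 410:69 420:69 430:69 440:69 450:69 460:69 470:69 480:69 490:69 500:66 510:63 520:62 530:45 540:36 550:29 560:25
420 340:-1 350:-1 360:-1 370:-1 380:-1 390:68 400:- 410:9 420:9 430:11 440:83 450:83 460:- 470:- 480:- 490:9 500:10 510:9 520:9 530:9 540:10 550:9 560:30
440 340:-0 350:-1 360:-1 370:-1 380:-1 390:68 400:- 410:9 420:9 430:9 440:82 450:83 460:- 470:- 480:- 490:9 500:10 510:10 520:10 530:9 540:9 550:9 560:35
455 340:-1 350:-1 360:81 370:81 380:81 390:69 400:92 410:10 420:39 430:84 440:82 450:79 460:76 470:73 480:69 490:67 500:10 510:10 520:10 530:10 540:9 550:9 560:32
465 340:-1 350:-0 360:105 370:102 380:99 390:97 400:94 410:91 420:88 430:85 440:59 450:56 460:53 470:50 480:48 490:44 500:41 510:39 520:36 530:- 540:- 550:9 560:31
475 340:-1 350:-0 360:106 370:103 380:79 390:96 400:94 410:91 420:86 430:85 440:59 450:56 460:53 470:50 480:47 490:44 500:42 510:39 520:36 530:- 540:- 550:9 560:41
485 340:-1 350:-0 360:111 370:124 380:197 390:196 400:195 410:91 420:88 430:193 440:59 450:56 460:53 470:50 480:47 490:44 500:41 510:39 520:36 530:- 540:- 550:10 560:43
500 340:210 350:210 360:209 370:209 380:207 390:207 400:208 410:215 420:199 430:199 440:59 450:56 460:53 470:50 480:47 490:44 500:42 510:39 520:36 530:- 540:- 550:9 560:41
```

Call:
jog_arm:
  targets:
    - [0.75, [0, 0, 0], 0]
    - [0.75, [0, 0, 0], 0]
    - [0.75, [0, 0, 0], 0]
    - [0.75, [0, 0, 0], 0]
    - [0.75, [0, 0, 0], 0]

```text
clock: 24.32
position: [519.1, 354.9, 118.2]
orientation: [[-1.0, -0.0, -0.0], [-0.0, 1.0, -0.0], [0.0, -0.0, -1.0]]
wrist_force: [-0.1, 0.8, 1.4]
opening: 0.748
grasp_force: 0.7
```

Run:
```python
from h import *
p,z,K,T,Q=bar(300,420); np.savez('w13.npz',p=p,z=z,K=K,T=T)
grid(Q,(397,420,440,455,465,475,485,500,530),range(340,570,10))
```

```text
tcp [519.1 354.9 118.2] F [-0.1  0.8  1.4] M [ 0.1  -0.05 -0.03] 24.325
397 340:-1 350:-1 360:-0 370:-1 380:-1 390:69 400:69 410:69 420:69 430:69 440:69 450:70 460:69 470:69 480:69 490:69 500:66 510:64 520:62 530:43 540:36 550:27 560:28
420 340:-1 350:-1 360:-1 370:-1 380:-1 390:68 400:- 410:9 420:9 430:11 440:73 450:74 460:72 470:- 480:- 490:10 500:10 510:9 520:9 530:10 540:10 550:9 560:29
440 340:-1 350:-1 360:-1 370:-1 380:-1 390:68 400:- 410:10 420:9 430:10 440:72 450:74 460:- 470:- 480:- 490:10 500:10 510:10 520:9 530:9 540:10 550:10 560:33
455 340:-1 350:-1 360:0 370:93 380:83 390:69 400:93 410:10 420:58 430:75 440:74 450:70 460:65 470:60 480:55 490:10 500:10 510:10 520:10 530:10 540:10 550:10 560:29
465 340:-1 350:-1 360:100 370:85 380:94 390:99 400:95 410:89 420:84 430:80 440:75 450:- 460:40 470:35 480:30 490:26 500:21 510:15 520:10 530:10 540:9 550:10 560:32
475 340:-1 350:-1 360:101 370:111 380:96 390:100 400:90 410:89 420:85 430:75 440:76 450:- 460:40 470:35 480:31 490:25 500:21 510:16 520:10 530:9 540:9 550:10 560:35
485 340:-1 350:-1 360:101 370:121 380:128 390:195 400:196 410:196 420:85 430:188 440:76 450:- 460:40 470:36 480:30 490:25 500:21 510:16 520:10 530:10 540:9 550:9 560:37
500 340:209 350:209 360:208 370:208 380:208 390:205 400:206 410:206 420:85 430:198 440:76 450:44 460:40 470:36 480:31 490:26 500:21 510:16 520:10 530:9 540:9 550:9 560:43
530 340:-1 350:-1 360:100 370:121 380:128 390:163 400:- 410:83 420:81 430:76 440:75 450:46 460:41 470:35 480:31 490:26 500:21 510:16 520:10 530:10 540:9 550:9 560:48
```

Call:
jog_arm:
  targets:
    - [0.75, [0, 0, -0.4], 0]
    - [0.6, [0, 0.12, 0], 0]
    - [0.45, [0, 0.15, 0], 0]
    - [0.3, [0, 0.15, 0], 0]
    - [0.3, [0, 0, 0], 0]

```text
clock: 25.0
position: [518.8, 376.6, 137.7]
orientation: [[-1.0, -0.001, -0.001], [-0.001, 1.0, -0.001], [0.001, -0.001, -1.0]]
wrist_force: [0.8, -0.0, -1.3]
opening: 0.337
grasp_force: 0.0
```

```bash
sed -i 's/Q\[...,2\]<90)/Q[...,2]<190)/' h.py
python3 - <<'E'
from h import *
p,z,K,T,Q=bar(340,420); np.savez('w14.npz',p=p,z=z,K=K,T=T)
grid(Q,(475,485,500),range(350,530,10))
E
```

```text
tcp [518.8 376.6 137.7] F [ 0.8 -0.  -1.3] M [0.02 0.02 0.05] 25.0
bar 476 627 top [483.1 375.3 130.3] y 366.0 382.2
bar 486 612 top [489.  376.3 130.3] y 365.8 382.3
bar 496 566 top [504.9 375.8 130.6] y 365.8 382.4
bar 506 555 top [506.5 377.3 130.5] y 366.1 382.5
bar 516 522 top [520.1 375.8 130.5] y 366.0 382.1
bar 526 495 top [531.5 375.8 130.3] y 365.8 382.2
bar 536 471 top [543.5 375.8 130.9] y 366.3 382.2
bar 546 135 top [546.1 379.  128.8] y 366.2 382.3
475 350:- 360:101 370:86 380:96 390:100 400:91 410:89 420:84 430:74 440:75 450:45 460:40 470:35 480:31 490:26 500:21 510:16 520:10
485 350:217 360:216 370:121 380:128 390:100 400:216 410:216 420:211 430:80 440:75 450:209 460:41 470:36 480:30 490:26 500:21 510:16 520:10
500 350:226 360:225 370:228 380:228 390:227 400:225 410:225 420:233 430:233 440:72 450:217 460:64 470:60 480:55 490:49 500:46 510:- 520:9
```

Call:
jog_arm:
  targets:
    - [0.2, [0, 0.03, -0.03], 0]
    - [0, [0, 0, 0], 0]
    - [0, [0, 0, 0], 0]
    - [0, [0, 0, -0.2], 0]
    - [0, [0, 0, -0.3], 0]

```text
clock: 25.68
position: [518.8, 377.0, 164.6]
orientation: [[-1.0, 0.0, -0.002], [0.0, 1.0, -0.002], [0.002, -0.002, -1.0]]
wrist_force: [-0.5, -0.3, -4.7]
opening: 0.13
grasp_force: 31.9
```

Run:
```python
from h import *
p,z,K,T,Q=bar(340,420); np.savez('w15.npz',p=p,z=z,K=K,T=T)
grid(Q,(465,475,485,500,520,540),range(390,560,10))
```

```text
tcp [518.8 377.  164.6] F [-0.5 -0.3 -4.7] M [-0.26 -0.05  0.01] 25.675
bar 476 752 top [485.  376.3 155. ] y 358.9 382.2
bar 486 782 top [495.8 376.2 154.8] y 358.7 382.4
bar 496 646 top [501.8 377.7 154.2] y 359.2 382.4
bar 506 484 top [512.4 376.2 154.8] y 363.6 382.5
bar 516 359 top [524.7 375.7 154.9] y 371.8 382.6
bar 526 343 top [527.5 376.2 155. ] y 371.7 382.7
bar 536 355 top [545.7 376.7 155.2] y 371.0 382.7
bar 546 93 top [546.7 376.1 154.6] y 371.0 382.8
465 390:95 400:89 410:83 420:76 430:85 440:91 450:84 460:78 470:72 480:66 490:61 500:- 510:24 520:9 530:9 540:9 550:9
475 390:95 400:89 410:83 420:77 430:86 440:91 450:81 460:78 470:73 480:63 490:62 500:- 510:24 520:9 530:9 540:9 550:9
485 390:243 400:243 410:242 420:77 430:85 440:91 450:236 460:79 470:72 480:66 490:62 500:- 510:25 520:10 530:10 540:9 550:9
500 390:252 400:252 410:254 420:260 430:260 440:244 450:244 460:53 470:47 480:44 490:58 500:54 510:48 520:42 530:37 540:30 550:-
520 390:96 400:90 410:83 420:77 430:71 440:66 450:233 460:53 470:47 480:43 490:58 500:55 510:49 520:43 530:38 540:31 550:-
540 390:- 400:89 410:84 420:78 430:72 440:66 450:60 460:54 470:48 480:43 490:57 500:- 510:49 520:43 530:38 540:31 550:-
```

Call:
jog_arm:
  targets:
    - [0, [0, 0, -0.1], 0]
    - [0, [0, 0, 0], 0]
    - [0, [0, 0, -0.1], 0]
    - [0, [0, 0, 0], 0]
    - [0, [0, 0, 0], 0]

```text
clock: 26.35
position: [519.2, 377.4, 174.9]
orientation: [[-1.0, 0.0, 0.0], [0.0, 1.0, -0.0], [-0.0, -0.0, -1.0]]
wrist_force: [-0.3, -0.3, -3.1]
opening: 0.132
grasp_force: 31.3
```

Run:
```python
from h import *
p,z,K,T,Q=bar(340,420); np.savez('w16.npz',p=p,z=z,K=K,T=T)
grid(Q,(465,475,485,500,520,540,560),range(390,560,10))
```

```text
tcp [519.2 377.4 174.9] F [-0.3 -0.3 -3.1] M [-0.3  -0.04  0.01] 26.35
bar 476 628 top [484.7 376.6 164.5] y 365.1 382.7
bar 486 624 top [493.2 376.6 165.1] y 365.5 382.7
bar 496 606 top [499.  379.1 164.9] y 365.4 382.8
bar 506 482 top [512.2 379.1 165.3] y 365.2 382.9
bar 516 358 top [520.7 377.1 165.1] y 372.3 383.0
bar 526 349 top [532.7 376.5 165.1] y 372.1 383.0
bar 536 350 top [540.9 377.6 165.4] y 371.5 383.1
bar 546 112 top [546.8 378.1 164.6] y 371.4 383.2
465 390:105 400:99 410:93 420:87 430:81 440:75 450:69 460:63 470:57 480:51 490:45 500:56 510:59 520:52 530:45 540:38 550:31
475 390:105 400:99 410:93 420:87 430:81 440:75 450:69 460:63 470:57 480:51 490:45 500:56 510:61 520:50 530:46 540:39 550:31
485 390:253 400:253 410:252 420:87 430:81 440:75 450:243 460:63 470:57 480:51 490:45 500:55 510:59 520:52 530:46 540:39 550:32
500 390:263 400:263 410:264 420:271 430:271 440:255 450:254 460:64 470:57 480:51 490:50 500:62 510:62 520:53 530:45 540:36 550:28
520 390:106 400:100 410:94 420:88 430:82 440:76 450:244 460:64 470:58 480:52 490:47 500:61 510:62 520:53 530:45 540:36 550:28
540 390:- 400:100 410:94 420:88 430:82 440:76 450:70 460:64 470:58 480:52 490:52 500:63 510:65 520:53 530:44 540:29 550:26
560 390:- 400:- 410:95 420:89 430:83 440:76 450:70 460:65 470:59 480:52 490:46 500:41 510:- 520:- 530:- 540:- 550:-
```

Call:
jog_arm:
  targets:
    - [0, [0, -0.2, -0.1], 0]
    - [0, [0, -0.3, -0.1], 0]
    - [0, [0, -0.3, 0], 0]
    - [0, [0, -0.2, 0], 0]
    - [0, [0, 0, 0], 0]

```text
clock: 27.02
position: [519.4, 326.5, 185.2]
orientation: [[-1.0, 0.001, 0.0], [0.001, 1.0, 0.0], [-0.0, 0.0, -1.0]]
wrist_force: [-0.3, 0.2, -2.4]
opening: 0.129
grasp_force: 28.1
```

Run:
```python
from h import *
p,z,K,T,Q=bar(290,420); np.savez('w17.npz',p=p,z=z,K=K,T=T); cv2.imwrite('pics/w17.png',p)
grid(Q,(415,430,445,465,475,485,500,520,540,560),range(390,560,10))
```

```text
tcp [519.4 326.5 185.2] F [-0.3  0.2 -2.4] M [-0.05 -0.03 -0.02] 27.025
bar 477 760 top [483.2 325.8 175.5] y 309.6 331.8
bar 487 755 top [495.6 327.3 174.8] y 309.3 331.9
bar 497 713 top [497.6 325.3 174.9] y 309.1 332.0
bar 507 575 top [513.6 325.7 175.3] y 309.4 332.0
bar 517 367 top [520.3 326.2 175.2] y 309.2 332.1
bar 527 338 top [530.  325.1 175.3] y 321.2 332.2
bar 537 336 top [545.7 326.7 175.8] y 320.5 332.2
bar 547 83 top [547.3 326.7 175.3] y 320.4 332.2
415 390:43 400:115 410:- 420:- 430:- 440:10 450:10 460:10 470:10 480:9 490:9 500:10 510:10 520:10 530:10 540:9 550:9
430 390:115 400:115 410:- 420:- 430:- 440:9 450:10 460:10 470:10 480:10 490:10 500:10 510:10 520:10 530:10 540:10 550:10
445 390:115 400:115 410:- 420:- 430:- 440:9 450:9 460:9 470:10 480:9 490:9 500:9 510:10 520:9 530:10 540:10 550:10
465 390:89 400:84 410:79 420:73 430:68 440:62 450:57 460:52 470:- 480:27 490:31 500:31 510:32 520:32 530:31 540:31 550:-
475 390:90 400:84 410:79 420:73 430:68 440:62 450:57 460:52 470:- 480:25 490:31 500:25 510:32 520:32 530:30 540:32 550:-
485 390:90 400:85 410:79 420:73 430:68 440:62 450:57 460:52 470:- 480:25 490:31 500:31 510:31 520:32 530:32 540:31 550:-
500 390:265 400:265 410:79 420:73 430:68 440:63 450:57 460:52 470:- 480:31 490:31 500:32 510:31 520:32 530:31 540:- 550:10
520 390:90 400:254 410:80 420:74 430:68 440:63 450:57 460:52 470:- 480:31 490:32 500:32 510:31 520:32 530:32 540:- 550:10
540 390:91 400:85 410:80 420:75 430:69 440:64 450:58 460:53 470:32 480:31 490:25 500:31 510:32 520:- 530:32 540:- 550:9
560 390:91 400:85 410:80 420:74 430:69 440:64 450:58 460:53 470:- 480:30 490:- 500:- 510:- 520:- 530:- 540:- 550:10
```

View pics/w17.png

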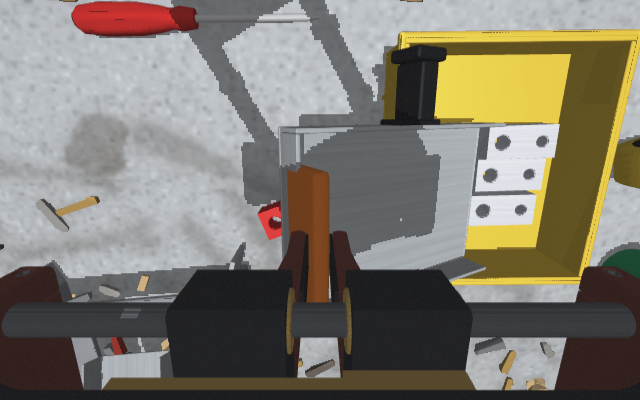

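Call:
jog_arm:
  targets:
    - [0, [0, 0, -0.4], 0]
    - [0, [0, 0, -0.6], 0]
    - [0, [0, -0.2, -0.2], 0]
    - [0, [0, -0.5, 0], 0]
    - [0, [0, -0.7, 0], 0]

```text
clock: 27.7
position: [518.8, 255.8, 243.6]
orientation: [[-1.0, -0.001, -0.002], [-0.001, 1.0, -0.001], [0.002, -0.001, -1.0]]
wrist_force: [0.7, 0.8, -2.8]
opening: 0.128
grasp_force: 28.7
```

Call:
jog_arm:
  targets:
    - [0, [0, -0.8, 0], 0]
    - [0, [0, -0.8, 0], 0]
    - [0, [0, -0.8, 0], 0]
    - [0, [0, -0.7, 0], 0]
    - [0, [0, -0.5, 0], 0]

```text
clock: 28.32
position: [518.2, 74.5, 243.6]
orientation: [[-1.0, 0.002, -0.002], [0.002, 1.0, -0.001], [0.002, -0.001, -1.0]]
wrist_force: [0.2, -1.3, -2.8]
opening: 0.13
grasp_force: 28.4
```

Call:
jog_arm:
  targets:
    - [0, [0, -0.35, 0.2], 0]
    - [0, [0, -0.15, 0.5], 0]
    - [0, [0, 0, 0.5], 0]
    - [0, [0, 0, 0.3], 0]
    - [0, [0, 0, 0], 0]

```text
clock: 28.95
position: [518.2, 52.3, 168.0]
orientation: [[-1.0, -0.0, -0.003], [-0.0, 1.0, -0.0], [0.003, -0.0, -1.0]]
wrist_force: [-0.8, 0.5, -1.2]
opening: 0.124
grasp_force: 28.4
```

Run:
```python
from h import *
p,z,K,T,Q=bar(0,120); grid(Q,(445,455,465,475),range(40,240,10))
```

```text
tcp [518.2  52.3 168. ] F [-0.8  0.5 -1.2] M [-0.04  0.01 -0.  ] 28.95
bar 475 678 top [483.6  50.6 157.8] y 35.3 57.6
bar 485 737 top [493.7  52.  158.1] y 35.5 57.6
bar 495 708 top [501.1  52.  158. ] y 35.4 57.7
bar 505 585 top [510.8  50.5 158.1] y 35.7 57.8
bar 515 349 top [523.8  53.  157.7] y 35.6 57.3
bar 525 321 top [528.4  52.  157.8] y 47.0 57.4
bar 535 329 top [539.7  52.  158.5] y 46.9 57.5
bar 545 111 top [545.9  53.1 158.3] y 46.3 58.1
445 40:-1 50:-1 60:-1 70:-1 80:-1 90:-0 100:-1 110:90 120:102 130:99 140:- 150:- 160:1 170:-0 180:-1 190:-1 200:-0 210:-1 220:-0 230:-1
455 40:130 50:132 60:103 70:105 80:106 90:88 100:96 110:102 120:98 130:93 140:88 150:83 160:77 170:50 180:-0 190:0 200:-0 210:-1 220:-0 230:-0
465 40:137 50:109 60:104 70:99 80:94 90:89 100:83 110:78 120:73 130:68 140:63 150:58 160:53 170:47 180:43 190:38 200:- 210:-1 220:-0 230:-1
475 40:138 50:142 60:104 70:99 80:94 90:89 100:84 110:78 120:73 130:68 140:63 150:58 160:53 170:48 180:42 190:38 200:- 210:-0 220:-0 230:-1
```

Call:
jog_arm:
  targets:
    - [0, [0, 0, 0.3], 0]
    - [0, [0, 0, 0.3], 0]
    - [0, [0, 0, 0.3], 0]
    - [0, [0, 0, 0.3], 0]
    - [0, [0, 0, 0.2], 0]

```text
clock: 29.62
position: [518.9, 52.4, 98.6]
orientation: [[-1.0, 0.0, -0.001], [0.0, 1.0, -0.0], [0.001, -0.0, -1.0]]
wrist_force: [-0.1, -1.1, -2.0]
opening: 0.11
grasp_force: 28.3
```

Call:
jog_arm:
  targets:
    - [0, [0, 0, 0.2], 0]
    - [0, [0, 0, 0.2], 0]
    - [0, [0, 0, 0.2], 0]
    - [0, [0, 0, 0.14], 0]
    - [0, [0, 0, 0], 0]

```text
clock: 30.25
position: [518.9, 52.7, 62.3]
orientation: [[-1.0, -0.0, -0.001], [-0.0, 1.0, 0.0], [0.001, 0.0, -1.0]]
wrist_force: [-0.1, 0.0, -0.2]
opening: 0.104
grasp_force: 29.8
```

Call:
jog_arm:
  targets:
    - [0.36, [0, 0, 0], 0]
    - [0.36, [0, 0, 0], 0]
    - [0.36, [0, 0, 0.3], 0]
    - [0.36, [0, 0, 0.32], 0]
    - [0.36, [0, 0, 0], 0]

```text
clock: 30.88
position: [517.5, 52.4, 29.2]
orientation: [[-1.0, 0.0, -0.005], [0.0, 1.0, -0.0], [0.005, -0.0, -1.0]]
wrist_force: [0.1, 0.6, 0.3]
opening: 0.355
grasp_force: 0.0
```

Run:
```python
from h import *
p,z,K,T,Q=bar(0,120); grid(Q,(435,445,455,465,475),range(40,240,10))
```

```text
tcp [517.5  52.4  29.2] F [0.1 0.6 0.3] M [0.01 0.03 0.  ] 30.875
bar 476 692 top [478.5  50.6  46.6] y 47.6 57.3
bar 486 502 top [488.6  53.9  46.9] y 47.9 57.3
bar 496 483 top [500.1  50.1  46.9] y 47.8 57.0
bar 506 451 top [509.4  51.8  46.8] y 47.7 57.1
bar 516 433 top [525.7  51.8  47. ] y 47.7 57.2
bar 526 128 top [527.1  51.8  46.2] y 48.1 57.2
435 40:-1 50:-1 60:-1 70:-1 80:-1 90:-1 100:-1 110:-1 120:-1 130:18 140:29 150:- 160:-0 170:-0 180:-1 190:-1 200:-1 210:-1 220:- 230:-
445 40:-1 50:-1 60:-1 70:-1 80:-1 90:-1 100:-1 110:-1 120:-1 130:18 140:29 150:- 160:-0 170:-1 180:-1 190:-1 200:-1 210:-1 220:-1 230:-
455 40:-1 50:0 60:1 70:0 80:1 90:0 100:0 110:1 120:17 130:24 140:25 150:25 160:25 170:18 180:1 190:2 200:-0 210:-1 220:-1 230:-
465 40:-1 50:24 60:2 70:2 80:2 90:2 100:2 110:2 120:2 130:2 140:2 150:2 160:3 170:2 180:2 190:2 200:2 210:3 220:2 230:-
475 40:-1 50:25 60:2 70:2 80:2 90:2 100:2 110:2 120:2 130:2 140:3 150:3 160:2 170:2 180:2 190:2 200:2 210:3 220:2 230:-
```

Call:
jog_arm:
  targets:
    - [0, [0, 0, 0], 0]
    - [0, [0, 0, 0], 0]
    - [0, [0, 0, 0], 0]
    - [0, [0, 0, -0.3], 0]
    - [0, [0, 0, 0], -0.6]

```text
clock: 31.55
position: [520.1, 52.5, 49.0]
orientation: [[-0.999, -0.049, 0.003], [-0.049, 0.999, -0.0], [-0.003, -0.0, -1.0]]
wrist_force: [0.3, -0.7, -2.2]
opening: 0.111
grasp_force: 30.0
```

Call:
jog_arm:
  targets:
    - [0, [-0.1, -0.1, 0], -0.53]
    - [0, [-0.1, 0, 0], 0]
    - [0, [0, 0, 0], 0]
    - [0, [0, 0, 0], 0]

```text
clock: 32.05
position: [529.3, 48.3, 47.0]
orientation: [[-0.996, -0.09, -0.0], [-0.09, 0.996, 0.0], [0.0, 0.0, -1.0]]
wrist_force: [-0.4, -0.4, -1.6]
opening: 0.109
grasp_force: 30.0
```

Call:
jog_arm:
  targets:
    - [0, [0.02, -0.05, 0.2], 0]
    - [0, [0, 0, 0.15], 0]
    - [0, [0, 0, 0], 0]
    - [0.36, [0, 0, 0], 0]
    - [0.36, [0, 0, 0], 0]

```text
clock: 32.67
position: [528.4, 45.6, 29.0]
orientation: [[-0.996, -0.09, -0.0], [-0.09, 0.996, 0.0], [0.0, 0.0, -1.0]]
wrist_force: [0.5, 0.1, -0.6]
opening: 0.296
grasp_force: 0.0
```

Call:
jog_arm:
  targets:
    - [0.36, [0, 0, -0.6], 0]
    - [0.36, [0, 0, -1], 0]
    - [0.36, [-0.6, 0.5, -1], 0]
    - [0.36, [-0.8, 0.5, -0.6], 0]
    - [0.36, [0, 0, 0], 0]

```text
clock: 33.3
position: [595.7, 103.0, 190.1]
orientation: [[-0.996, -0.092, 0.003], [-0.092, 0.996, 0.001], [-0.003, 0.001, -1.0]]
wrist_force: [-0.6, -0.1, 0.4]
opening: 0.358
grasp_force: 0.0
```

Run:
```python
from h import *
p,z,K,T,Q=bar(0,120); np.savez('w20.npz',p=p,z=z,K=K,T=T)
# tray walls z~26 edges
g=p.max(-1)
m=(abs(Q[...,2]-25)<3)&(Q[...,0]>440)&(Q[...,0]<475)&(Q[...,1]>40)&(Q[...,1]<235)&(g>70); q=Q[m]
f=np.polyfit(q[:,1],q[:,0],1); print('front wall',len(q),np.degrees(np.arctan(f[0])),np.polyval(f,130),q[:,1].min(),q[:,1].max())
m=(g<55)&(Q[...,2]>25)&(Q[...,2]<36)&(Q[...,0]<470)&(Q[...,0]>380)&(Q[...,1]>80)&(Q[...,1]<200); P=Q[m]
for x in range(410,460,5):
    s=P[(P[:,0]>=x)&(P[:,0]<x+5)]
    if len(s)>5: print('pull',x,len(s),s[:,1].min().round(1),s[:,1].max().round(1))
# guides / deck
grid(Q,(590,600,605,610,615),range(20,260,8))
m=(abs(Q[...,2]-58)<3)&(Q[...,0]>590)&(Q[...,0]<680)&(Q[...,1]>0)&(Q[...,1]<270); q=Q[m]; print('deck',len(q),q.min(0),q.max(0))
for x in (630,640,650):
    s=q[abs(q[:,0]-x)<3]; 
    if len(s): print(x,s[:,1].min(),s[:,1].max())
```

```text
tcp [595.7 103.  190.1] F [-0.6 -0.1  0.4] M [ 0.07  0.02 -0.01] 33.3
bar 486 154 top [495.5  44.3  47.2] y 38.5 47.7
bar 496 174 top [496.6  40.2  46.8] y 38.7 48.6
bar 506 167 top [510.8  46.6  46.8] y 40.1 49.7
bar 516 171 top [519.1  43.7  47.3] y 40.4 50.5
bar 526 168 top [528.4  48.4  47.6] y 41.7 51.6
bar 536 151 top [540.1  47.9  47.1] y 42.9 52.4
bar 546 145 top [550.4  46.7  47.4] y 43.4 53.3
bar 556 146 top [556.9  50.4  47.1] y 44.6 54.3
bar 566 33 top [566.1  47.2  46.4] y 45.1 54.2
front wall 1007 -5.262565247463968 458.8156590455473 40.322549675852464 214.35628312735298
pull 435 32 115.9 128.9
pull 440 34 115.9 129.7
pull 445 38 116.4 130.3
pull 450 57 117.0 140.8
pull 455 19 112.7 132.3
590 20:-1 28:267 36:-1 44:-1 52:25 60:276 68:25 76:210 84:221 92:-1 100:-0 108:-1 116:208 124:-1 132:-1 140:-1 148:-1 156:-1 164:-0 172:255 180:-1 188:-1 196:-1 204:-0 212:-1 220:-0 228:-1 236:-0 244:29 252:-1
600 20:-1 28:261 36:-1 44:-1 52:-1 60:-1 68:-1 76:-0 84:248 92:-1 100:-1 108:-1 116:-1 124:240 132:-1 140:-1 148:-0 156:-1 164:-0 172:-0 180:-1 188:-1 196:-1 204:-1 212:-0 220:-0 228:-0 236:20 244:44 252:-
605 20:-1 28:258 36:-1 44:-1 52:-1 60:-1 68:-1 76:-1 84:243 92:-1 100:-1 108:-1 116:-1 124:239 132:-0 140:-1 148:-0 156:-1 164:-1 172:-1 180:-1 188:-1 196:-1 204:-1 212:-0 220:-0 228:-1 236:22 244:44 252:-
610 20:-1 28:44 36:-1 44:-1 52:-1 60:-1 68:-1 76:-1 84:0 92:-1 100:-1 108:-1 116:-1 124:-1 132:-1 140:-0 148:-1 156:-1 164:-1 172:-1 180:-1 188:-0 196:-1 204:-1 212:-1 220:-1 228:-1 236:24 244:46 252:-
615 20:-1 28:44 36:19 44:-1 52:-1 60:-1 68:-1 76:-1 84:-1 92:-1 100:-1 108:-1 116:-1 124:-1 132:-1 140:-1 148:-1 156:-1 164:-1 172:-1 180:-1 188:-1 196:-1 204:0 212:0 220:1 228:54 236:35 244:56 252:-
deck 7654 [612.7113755   31.83109783  55.00085655] [679.91643638 250.64581313  60.99659706]
630 42.69103786672008 248.40289171872166
640 31.83109782771021 250.01270423182575
650 32.01034850237336 250.5294382361928
```

Call:
jog_arm:
  targets:
    - [0.45, [0.6, 0.3, 0], 0]
    - [0.45, [1, 0.38, 0], 0]
    - [0.45, [1, 0, 0.4], 0]
    - [0.45, [0.53, 0, 0.8], 0]
    - [0.45, [0, 0, 0], 0]

```text
clock: 33.98
position: [429.9, 119.8, 122.9]
orientation: [[-0.996, -0.09, -0.01], [-0.09, 0.996, -0.002], [0.01, -0.001, -1.0]]
wrist_force: [0.0, 0.0, 0.5]
opening: 0.451
grasp_force: 0.0
```

Call:
jog_arm:
  targets:
    - [0.45, [0, 0, 0.3], 0]
    - [0.45, [0, 0, 0], 0]
    - [0.45, [0, 0, 0], 0]

```text
clock: 34.35
position: [435.8, 121.1, 114.9]
orientation: [[-0.996, -0.09, 0.002], [-0.09, 0.996, 0.0], [-0.002, 0.0, -1.0]]
wrist_force: [0.5, 0.8, 0.2]
opening: 0.449
grasp_force: 0.0
```

Call:
jog_arm:
  targets:
    - [0.45, [-0.03, 0.02, 0.6], 0]
    - [0.45, [0, 0, 0.8], 0]
    - [0.45, [0, 0, 0.4], 0]
    - [0.45, [0, 0, 0], 0]
    - [0.45, [0, 0, 0], 0]

```text
clock: 34.98
position: [437.1, 122.4, 25.3]
orientation: [[-0.996, -0.09, 0.002], [-0.09, 0.996, 0.0], [-0.002, 0.0, -1.0]]
wrist_force: [-0.4, 0.4, 0.7]
opening: 0.454
grasp_force: 0.0
```

Call:
jog_arm:
  targets:
    - [0, [0, 0, 0], 0]
    - [0, [0, 0, 0], 0]
    - [0, [0, 0, 0], 0]
    - [0, [-0.2, 0, 0], 0]
    - [0, [-0.4, 0, 0], 0]

```text
clock: 35.6
position: [466.1, 125.0, 24.2]
orientation: [[-0.996, -0.09, -0.0], [-0.09, 0.996, 0.0], [0.0, 0.0, -1.0]]
wrist_force: [-5.4, -0.6, 6.9]
opening: 0.157
grasp_force: 30.0
```

Call:
jog_arm:
  targets:
    - [0, [-0.4, 0, 0], 0]
    - [0, [-0.4, 0, 0], 0]
    - [0, [-0.4, 0, 0], 0]
    - [0, [-0.4, 0, 0], 0]
    - [0, [-0.4, 0, 0], 0]

```text
clock: 36.22
position: [566.2, 134.0, 24.2]
orientation: [[-0.996, -0.09, -0.0], [-0.09, 0.996, 0.0], [0.0, 0.0, -1.0]]
wrist_force: [-6.5, 0.2, 8.8]
opening: 0.157
grasp_force: 30.0
```

Call:
jog_arm:
  targets:
    - [0, [-0.2, 0, 0], 0]
    - [0, [-0.1, 0, 0], 0]
    - [0, [-0.1, 0, 0], 0]
    - [0, [0, 0, 0], 0]

```text
clock: 36.72
position: [586.1, 135.8, 24.2]
orientation: [[-0.996, -0.09, 0.001], [-0.09, 0.996, 0.0], [-0.001, 0.0, -1.0]]
wrist_force: [-1.0, 0.8, 4.5]
opening: 0.16
grasp_force: 30.0
```

Call:
jog_arm:
  targets:
    - [0, [-0.08, 0, 0], 0]
    - [0, [-0.08, 0, 0], 0]
    - [0, [-0.08, 0, 0], 0]
    - [0, [-0.04, 0, 0], 0]
    - [0, [0, 0, 0], 0]

```text
clock: 37.35
position: [599.4, 137.0, 24.2]
orientation: [[-0.996, -0.09, 0.0], [-0.09, 0.996, 0.0], [-0.0, 0.0, -1.0]]
wrist_force: [-4.1, -0.6, 6.4]
opening: 0.157
grasp_force: 30.0
```

Call:
jog_arm:
  targets:
    - [0, [-0.04, 0, 0], 0]
    - [0, [-0.04, 0, 0], 0]
    - [0, [0, 0, 0], 0]

```text
clock: 37.72
position: [601.3, 137.0, 24.2]
orientation: [[-0.996, -0.09, -0.005], [-0.09, 0.996, -0.001], [0.005, -0.0, -1.0]]
wrist_force: [-12.7, -1.8, 11.5]
opening: 0.159
grasp_force: 30.0
```

Call:
jog_arm:
  targets:
    - [0, [-0.06, 0, 0], 0]
    - [0, [0, 0, 0], 0]
    - [0, [0, 0, 0], 0]

```text
clock: 38.1
position: [602.8, 136.9, 23.9]
orientation: [[-0.996, -0.091, -0.009], [-0.091, 0.996, -0.002], [0.009, -0.001, -1.0]]
wrist_force: [-19.0, -3.7, 13.7]
opening: 0.155
grasp_force: 30.0
```

Call:
jog_arm:
  targets:
    - [0.45, [0, 0, 0], 0]
    - [0.45, [0, 0, 0], 0]
    - [0.45, [0, 0, -0.6], 0]
    - [0.45, [0, 0, -1], 0]
    - [0.45, [0, 0, -1], 0]

```text
clock: 38.72
position: [606.2, 137.6, 154.3]
orientation: [[-0.996, -0.09, -0.001], [-0.09, 0.996, -0.0], [0.001, -0.0, -1.0]]
wrist_force: [-0.1, 1.0, 0.0]
opening: 0.449
grasp_force: 0.0
```

Call:
jog_arm:
  targets:
    - [0.45, [0.5, 0, -0.5], 0]
    - [0.45, [0, 0, 0], 0]
    - [0.45, [0, 0, 0], 0]

```text
clock: 39.1
position: [581.4, 135.3, 177.0]
orientation: [[-0.996, -0.09, -0.001], [-0.09, 0.996, -0.0], [0.001, -0.0, -1.0]]
wrist_force: [-0.3, -0.1, -0.1]
opening: 0.45
grasp_force: 0.0
```

Run:
```python
from h import *
o=manip.get_obs(); print(o['position'],o['clock'],o['wrist_force'])
p,z,K,T=cam('wrist'); Q=cloud(z,K,T); g=p.max(-1)
m=(g<60)&(Q[...,2]>25)&(Q[...,2]<36)&(Q[...,0]<625)&(Q[...,0]>540)&(abs(Q[...,1]-137)<30); P=Q[m]
for x in range(565,625,5):
    s=P[(P[:,0]>=x)&(P[:,0]<x+5)]
    if len(s)>3: print('pull',x,len(s),s[:,1].min().round(1),s[:,1].max().round(1))
for n in ('w','top','scene'):
    if n!='w': p,z,K,T=cam(n); Q=cloud(z,K,T)
    else: 
        d=np.load('w1.npz'); Q0=cloud(d['z'],d['K'],d['T'])
        for t,q in (('before',Q0),('now',Q)):
            e=q[(abs(q[...,2]-28)<5)&(abs(q[...,1]-137)<9)&(q[...,0]>540)&(q[...,0]<625)]; print(t,'pull front x',np.percentile(e[:,0],[0,2,5]).round(1))
    hsv=cv2.cvtColor(p,cv2.COLOR_BGR2HSV); y=(hsv[...,0]>20)&(hsv[...,0]<35)&(hsv[...,1]>140)&(abs(Q[...,2]-70)<5)&(Q[...,1]>300)&(Q[...,1]<600)&(Q[...,0]>250)&(Q[...,0]<650); r=Q[y]
    if len(r): print(n,'rim',len(r),r.min(0).round(),r.max(0).round())
    w=(hsv[...,1]<50)&(hsv[...,2]>110)&(abs(Q[...,2]-31)<6)&(Q[...,1]>390)&(Q[...,1]<560)&(Q[...,0]>395)&(Q[...,0]<590); b=Q[w]
    if len(b)>20: print(n,'blocks',len(b),np.percentile(b,[1,50,99],axis=0).round().tolist())
    rd=((hsv[...,0]<6)|(hsv[...,0]>174))&(hsv[...,1]>160)&(Q[...,2]<60)&(Q[...,2]>3)&(Q[...,0]>150)&(Q[...,0]<550)&(Q[...,1]<400)&(Q[...,1]>-200)
    k,l,st,c=cv2.connectedComponentsWithStats(rd.astype(np.uint8))
    for i in range(1,k):
        if st[i,4]>60: q=Q[l==i]; print(n,'red',q.min(0).round(),q.max(0).round())
```

```text
[581.40060745 135.29359401 176.98612792] 39.1 [-0.25588047 -0.05748771 -0.10946327]
pull 575 125 123.9 146.1
pull 580 109 124.1 146.5
pull 585 83 129.1 142.6
pull 590 77 129.5 143.1
pull 595 78 129.9 143.5
pull 600 75 130.3 144.0
pull 605 69 131.8 144.5
pull 610 75 131.2 144.9
pull 615 64 131.6 156.1
pull 620 6 124.5 152.5
before pull front x [570.5 571.3 572. ]
now pull front x [575.2 576.2 576.9]
w rim 1053 [528. 386.  65.] [600. 409.  71.]
w red [ 531. -169.    6.] [ 550. -117.   39.]
w red [ 528. -123.    5.] [539. -81.  30.]
w red [539. -92.   6.] [550. -78.  10.]
w red [527. 265.   3.] [550. 332.  24.]
top rim 1167 [392. 384.  65.] [596. 562.  75.]
top blocks 1012 [[459.0, 471.0, 28.0], [504.0, 505.0, 33.0], [553.0, 539.0, 36.0]]
top red [525. 268.  18.] [549. 327.  28.]
top red [ 529. -193.   10.] [ 550. -129.   19.]
top red [362. 145.  16.] [379. 215.  33.]
scene rim 535 [389. 379.  65.] [597. 566.  74.]
scene blocks 441 [[460.0, 468.0, 25.0], [505.0, 500.0, 31.0], [553.0, 539.0, 36.0]]
scene red [523. 260.   3.] [550. 327.  28.]
scene red [357. 113.  10.] [380. 213.  33.]
scene red [ 525. -200.    3.] [ 550. -114.   17.]
```

```bash
python3 -c "
from workcell import manip
print(manip.close_job())"
```

```text
the job is handed in; nothing more can be done
None
```

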